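# Strip a pellet-pressing die into its fitted tray

## Task

Strip the stacked pellet-pressing die from the top down, one part at a time: stand the plunger in its bored block, lay the brass collar in the small round well, put the die body over the peg, and last lay the die base in the large round well. Seat every part fully home, upright and released, setting it down gently rather than letting it fall, and leave the brown bottle and the timer standing where they are.

Things in the scene. Friction and masses are not known exactly. Their poses are not given: they have to be found in the camera images.
- plunger: Steel plunger, top of the stack, 0.12 kg: knurled head 34 mm diameter, 16 mm high, on a shank 14 mm diameter, 45 mm long. Origin: centre of the shank's lower end, so the head spans z = 45 to 61 mm; z up. At the start the shank stands through the collar in the die body's 16 mm bore, the head resting on the collar; it comes free when drawn straight up 45 mm.
- stop_collar: Plain brass ring of 44 mm outer diameter, 18 mm hole, 16 mm high, about 0.12 kg. Origin: centre of its underside; z up. At the start it lies loose on top of the die body round the plunger's shank.
- die_body: Bright steel cylinder with two thin black bands, 54 mm diameter, 34 mm high, with a through bore of 16 mm along its axis, about 0.35 kg. Origin: centre of its underside; z up. At the start it stands on the die base, located by the base's small boss.
- die_base: Steel disc with a knurled side, the lowest part of the die, 64 mm diameter, 22 mm high, about 0.4 kg, with a boss of 13 mm diameter and 3 mm height on its top centre that stands in the bore of the die body. Origin: centre of its underside; z up. It stands on the worktop at the start.
- seat_plunger: White seat, a 96 x 96 x 16 mm plate, one of four fixed two by two at 100 mm pitch in a grey tray (210 mm square, rim 14 mm), in any order. On it a 50 mm square block, top 48 mm over the underside, with a 20 mm through hole (mouth 26 mm). The plunger head rests on the block; the shank's end is then 3 mm above this origin. Origin: centre of the plate's underside, 4 mm above the worktop; z up.
- seat_collar: White seat, a 96 x 96 x 16 mm plate, one of four fixed two by two at 100 mm pitch in a grey tray (210 mm square, rim 14 mm), in any order. For the collar: the small round well, lined dark, at its centre: 60 mm diameter, 6 mm deep, its floor 10 mm above the plate's underside. Origin: centre of the plate's underside, 4 mm above the worktop; z up.
- seat_body: White seat, a 96 x 96 x 16 mm plate, one of four fixed two by two at 100 mm pitch in a grey tray (210 mm square, rim 14 mm), in any order. Flat, with a dark 40 mm disc and an upright steel peg at its centre, 8 mm diameter, 20 mm high, tapered over the last 8 mm; the die body stands on the plate, its bore over the peg. Origin: centre of the plate's underside, 4 mm above the worktop; z up.
- seat_base: White seat, a 96 x 96 x 16 mm plate, one of four fixed two by two at 100 mm pitch in a grey tray (210 mm square, rim 14 mm), in any order. For the die base: the large round well, lined dark, at its centre: 80 mm diameter, 8 mm deep, its floor 8 mm above the plate's underside. Origin: centre of the plate's underside, 4 mm above the worktop; z up.
- alcohol_bottle: Bystander: brown bottle with a white cap and a red and white label, 48 mm diameter, 89 mm high, standing loose behind the die (away from the robot). Origin: centre of its underside.
- bench_timer: Bystander: light timer, 53 mm diameter, 22 mm high, lying loose in front of the die (towards the robot). Origin: centre of its underside.
Not all that is in view belongs to the job. What is shaped like the seat_plunger but orange is not meant.

How it is judged:
By the outcome, as a careful person would: the job done as asked, in the order asked, and still so for the second after the job is handed in, with the robot touching nothing.
It also fails if it takes over 120 s, if anything falls off the work surface, if the arm or the gripper's body presses on something with over 40 N, if the wrist force passes 120 N, or if a joint passes its speed limit or range.

## Robot

A 6-joint arm with a two-finger parallel gripper is mounted at the origin on a cart in front of the work surface, level with it; the furniture and walls round the work are solid. World frame = base frame: x ahead of the robot, y to its left, z up, the work surface at z = 0. Lengths are in mm, angles in rad, forces in N, time in s.
With the tool pointing down it reaches from about 250 to 775 mm from the base axis. Payload 8.9 kg.
Tool frame: the origin (TCP) lies between the finger pads; the fingertips stand 11 mm ahead of it and the grasp point (between the pads) lies 8 mm behind it; z points along the fingers, y is the line along which they close (so a half turn about z gives the same grasp; the last joint's range is limited). The gripper opens to 85 mm and grips with 20 to 120 N. Pads are 22 mm wide; open, the fingers measure 114 mm over their backs; the gripper's body (76 mm by 85 mm) begins 54 mm behind the grasp point. The pads swing forward as they close: fully open they stand 13 mm farther back than shut.
Start: joints at [1.115, 0.291, -0.153, 1.127, 0, 1.431], TCP at [163.546, 498.875, 242.305] pointing down, gripper open.
Joint ranges: [-2.52, 2.52], [-0.91, 1.74], [-1.3, 1.37], [-1.96, 2.02], [-1.52, 1.47], [-3.14, 3.14]. Speed limits (rad/s): [2.22, 2.22, 2.79, 3.14, 3.14, 3.14].

## Interface

Orientations are given as a 3x3 rotation matrix whose columns are the frame's x, y, z axes.
In Python, from plant import bot gives the robot as it stands.
- The arm moves only by the tool jog_arm, never from a script. Its argument "plan" is a list of rows, each an object of numbers: "tx", "ty", "tz": the shift along the tool's x, y, z in units of 40 mm (1.0 is 40 mm); "yaw": the turn about the tool's z in units of 5 degrees (1.0 is 5 degrees). In form: [{"tx": .., "ty": .., "tz": .., "yaw": ..}, ...]. A call has 1 to 12 rows; each row shifts and turns the commanded pose from where the row before left it, along the tool's axes as they then stand; what a row does not reach is not made up. A row lasts 1/12 s, in which the tool goes at most 41.7 mm and 7.16 degrees, less where a joint would pass 70% of its speed; a pose out of reach is approached as far as the arm can. A call is refused whole if a number of a shift passes 1 or a number of a turn 1, either way. A call with a gripper value outside its range is refused whole. "claw" is the opening, from 0 (shut) to 1 (fully open), set as the call begins (left out, the last holds). The fingers move at their own pace and stop on an object; "force" is the grip in N (left out, the last holds). Time passes only in rows, so rows that do not move let the fingers close. It gives the time, the measured TCP pose, the force, the opening and the grip force at its end, in the units of the state.
- bot.get_obs(): the state, without advancing time (a new reading comes with each control period).
- bot.grab_frame(name): name is "scene" or "top" or "wrist"; returns a dict with "img" (384x512x3 uint8, red, green, blue), "camera_matrix" (3x3 intrinsics, pixels), "dist_coeffs" ([k1, k2, p1, p2, k3] as OpenCV has them; the pictures are not rectified), "origin" and "orientation" of the camera in the world; the wrist camera has in their place "hand_eye" (4x4, takes a point from camera to tool coordinates, whose origin is the TCP and whose axes are the flange's). Camera axes: x right, y down, z forward; pixel columns grow to the right and rows downward; lengths in mm; the calibration is good to about 2 mm. A picture is of the moment at which its call begins: read the wrist's pose just before it. There is no depth.
- bot.finish_job(): hands the job in; it is judged then, once.
The state is a dict: "time": time; "qpos": joint angles; "joint_velocities": joint speeds; "tau": joint torques, N m; "tool_pos": TCP position; "tool_rot": TCP orientation; "ft_force": force on the tool from outside, world axes, zero at the start; "wrist_torque": the same for the moment, N m; "opening": opening from 0.0 (shut) to 1.0 (fully open); "finger_force": force on a finger pad.
Only numpy, scipy, OpenCV 4.12 (cv2) and the standard library are available. Lean on these libraries where they do the work, as an engineer would, in place of code of your own. Each camera call takes 0.05 s, during which the arm holds its last target. There are 200 camera calls.

## Working session

There is one attempt and no reset: what is moved stays moved. The work goes in short steps, Python scripts to look and compute and a tool call to move; the robot and the scene stay as the last step left them, time stands still between calls to the robot, and variables do not carry over. Pictures are saved under pics/ and viewed, at most 14 in all, crops included, and the job is handed in when it is done.

Besides the shell and the picture viewer there is one more tool, called after "Emit:" in YAML: its name, and indented under it one key for each argument. jog_arm: Moves the arm, as the interface text tells. Its arguments: {"type":"object","properties":{"plan":{"type":"array","items":{"type":"object","properties":{"tx":{"type":"number"},"ty":{"type":"number"},"tz":{"type":"number"},"yaw":{"type":"number"}}}},"claw":{"type":"number"},"force":{"type":"number"}},"required":["plan"]}

```bash
mkdir -p pics; ls
cat > h.py <<'E'
import numpy as np, cv2
from plant import bot
def grab(n,f):
    o=bot.get_obs(); d=bot.grab_frame(n); cv2.imwrite('pics/'+f,d['img'][:,:,::-1])
    if n=='wrist':
        H=np.array(d['hand_eye']);R=np.array(o['tool_rot']);p=np.array(o['tool_pos'])
        O=R@H[:3,3]+p; Rc=R@H[:3,:3]
    else: O=np.array(d['origin']);Rc=np.array(d['orientation'])
    np.savez('pics/'+f[:-4]+'.npz',K=d['camera_matrix'],D=d['dist_coeffs'],O=O,R=Rc,img=d['img'])
    return d['img']
def load(f): return np.load('pics/'+f+'.npz')
def px2w(f,uv,z):
    c=load(f); n=cv2.undistortPoints(np.array(uv,float).reshape(-1,1,2),c['K'],c['D']).reshape(-1,2)
    r=np.c_[n,np.ones(len(n))]@c['R'].T; s=(z-c['O'][2])/r[:,2]
    return c['O']+r*s[:,None]
def w2px(f,P):
    c=load(f); q=(np.array(P,float).reshape(-1,3)-c['O'])@c['R']
    return cv2.projectPoints(q,np.zeros(3),np.zeros(3),c['K'],c['D'])[0].reshape(-1,2)
def state():
    o=bot.get_obs(); return o
E
python3 - <<'E'
from h import *
a=grab('top','top0.png');b=grab('scene','scene0.png')
print({k:np.round(v,3).tolist() for k,v in bot.get_obs().items()})
for f in('top0','scene0'):
    c=load(f);print(c['O'],c['R'].round(2).tolist(),c['K'].round(0).tolist())
E
```

```text
pics
{'time': 0.1, 'qpos': [1.115, 0.291, -0.154, 1.127, 0.0, 1.432], 'joint_velocities': [-0.0, -0.001, 0.003, 0.001, -0.0, 0.0], 'tau': [0.002, -53.798, 33.192, 0.009, -0.0, 0.0], 'tool_pos': [163.388, 498.529, 241.8], 'tool_rot': [[-0.95, 0.312, -0.001], [0.312, 0.95, -0.001], [0.0, -0.001, -1.0]], 'ft_force': [0.387, 0.167, 0.041], 'wrist_torque': [-0.029, 0.008, -0.03], 'finger_force': 0.0, 'opening': 1.001}
[413.71762916 -61.01702542 895.34158056] [[0.07, -0.98, 0.2], [-1.0, -0.07, 0.01], [0.0, -0.2, -0.98]] [[349.0, 0.0, 256.0], [0.0, 349.0, 191.0], [0.0, 0.0, 1.0]]
[  23.29927686 -606.60556509  790.15132893] [[0.7, -0.48, 0.53], [-0.71, -0.47, 0.52], [0.0, -0.74, -0.67]] [[456.0, 0.0, 255.0], [0.0, 456.0, 189.0], [0.0, 0.0, 1.0]]
```

View pics/top0.png

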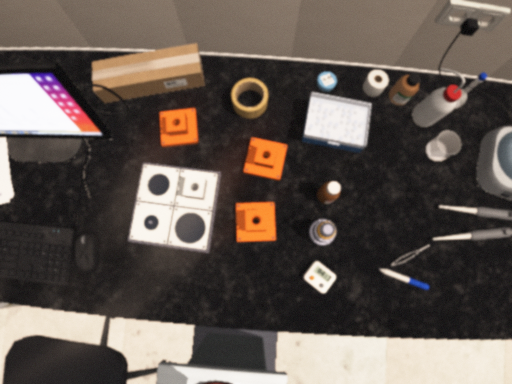

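View pics/scene0.png

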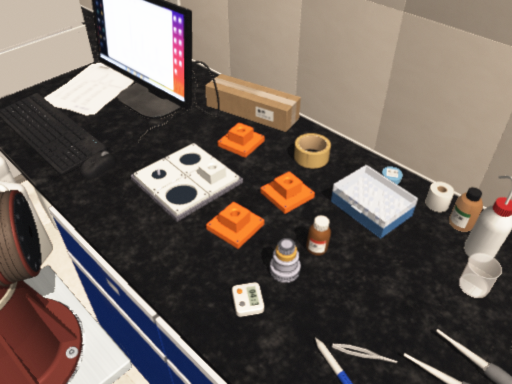

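The top view shows the stack at (323,232), with the brown bottle behind it at (330,190) and the timer in front at (320,277). In the tray, the small well is at (158,185), the white bored block at (198,184), the peg at (151,222) and the large well at (190,228).

Things that could be mistaken:
- **Plunger block:** the orange blocks at (180,125), (266,158) and (256,221). I choose the white block at (198,184).
- **Bottle:** another brown bottle at (405,88) and the red-capped bottle at (453,92).
- **Stack:** only (323,232) fits.

Run:
```python
from h import *
for n,uv,z in [('stack',(323,228),138),('bottle',(333,187),89),('timer',(320,277),22),('small',(158,185),14),('block',(199,183),52),('peg',(151,222),20),('large',(190,228),12)]:
    print(n,px2w('top0',[uv],z).round(0))
c=load('scene0')
for n,uv,z in [('stack',(287,243),134),('bottle',(321,221),89),('timer',(248,299),22),('small',(190,159),14),('block',(211,168),52),('peg',(159,175),20),('large',(181,195),12)]:
    print(n,px2w('scene0',[uv],z).round(0))
d=bot.grab_frame('wrist');print(np.round(d['hand_eye'],2).tolist(),np.round(d['camera_matrix']).tolist())
a=load('top0')['img'][160:300,110:350][:,:,::-1];cv2.imwrite('pics/crop.png',cv2.resize(a,None,fx=3.3,fy=3.3,interpolation=cv2.INTER_CUBIC))
```

```text
stack [[ 500. -205.  138.]]
bottle [[ 605. -235.   89.]]
timer [[ 392. -225.   22.]]
small [[594. 204.  14.]]
block [[599.  90.  52.]]
peg [[496. 208.  20.]]
large [[489. 108.  12.]]
stack [[ 474. -252.  134.]]
bottle [[ 602. -238.   89.]]
timer [[ 387. -233.   22.]]
small [[598. 203.  14.]]
block [[584.  96.  52.]]
peg [[494. 202.  20.]]
large [[491. 109.  12.]]
[[-0.0, -0.96, -0.29, 72.56], [1.0, -0.0, -0.0, -0.25], [0.0, -0.29, 0.96, -131.32], [0.0, 0.0, 0.0, 1.0]] [[322.0, 0.0, 252.0], [0.0, 322.0, 196.0], [0.0, 0.0, 1.0]]
```

View pics/crop.png

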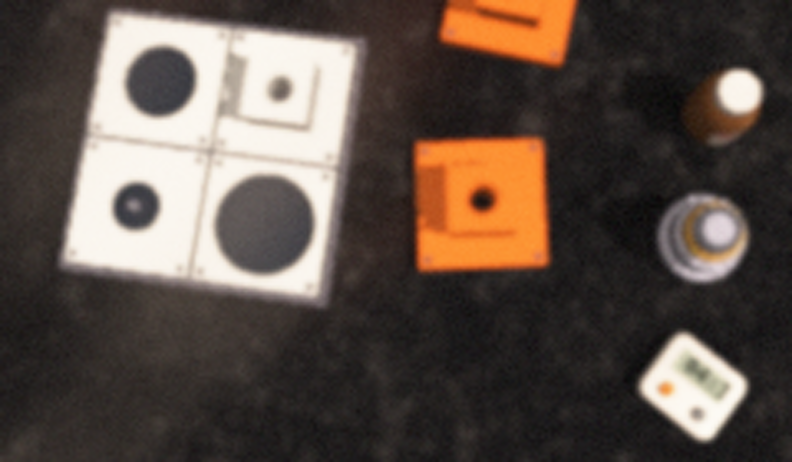

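The crop confirms the white bored block (hole at crop (280,90)), the small well (160,80), the peg disc (136,205), the large well (265,224), and the stack top (716,228). Next I move the wrist camera over the tray.

Emit:
jog_arm:
  plan:
    - {"yaw": -0.9}
    - {"yaw": -0.9}
    - {"yaw": -0.9}
    - {"yaw": -0.93}
    - {"tx": -0.5,"ty": -0.5}
    - {"tx": -0.7,"ty": -0.7}
    - {"tx": -0.7,"ty": -0.7}
    - {"tx": -0.7,"ty": -0.7}
    - {"tx": -0.7,"ty": -0.7}
    - {"tx": -0.7,"ty": -0.7}
    - {"tx": -0.7,"ty": -0.7}
    - {"tx": -0.7,"ty": -0.7}
  claw: 1
  force: 40

```text
$.plan[0]: bad value
```

Emit:
jog_arm:
  plan:
    - {"tx": 0,"ty": 0,"tz": 0,"yaw": -0.9}
    - {"tx": 0,"ty": 0,"tz": 0,"yaw": -0.9}
    - {"tx": 0,"ty": 0,"tz": 0,"yaw": -0.9}
    - {"tx": 0,"ty": 0,"tz": 0,"yaw": -0.93}
    - {"tx": -0.5,"ty": -0.5,"tz": 0,"yaw": 0}
    - {"tx": -0.7,"ty": -0.7,"tz": 0,"yaw": 0}
    - {"tx": -0.7,"ty": -0.7,"tz": 0,"yaw": 0}
    - {"tx": -0.7,"ty": -0.7,"tz": 0,"yaw": 0}
    - {"tx": -0.7,"ty": -0.7,"tz": 0,"yaw": 0}
    - {"tx": -0.7,"ty": -0.7,"tz": 0,"yaw": 0}
    - {"tx": -0.7,"ty": -0.7,"tz": 0,"yaw": 0}
    - {"tx": -0.7,"ty": -0.7,"tz": 0,"yaw": 0}
  claw: 1
  force: 40

```text
time: 1.15
tool_pos: [380.4, 281.2, 242.3]
tool_rot: [[-1.0, -0.0, -0.0], [-0.0, 1.0, 0.0], [0.0, 0.0, -1.0]]
ft_force: [0.6, 0.9, -0.5]
opening: 0.999
finger_force: 0.0
```

Emit:
jog_arm:
  plan:
    - {"tx": -0.6,"ty": -0.63,"tz": 0,"yaw": 0}
    - {"tx": -0.6,"ty": -0.63,"tz": 0,"yaw": 0}
    - {"tx": -0.6,"ty": -0.63,"tz": 0,"yaw": 0}
    - {"tx": -0.6,"ty": -0.63,"tz": 0,"yaw": 0}
    - {"tx": -0.6,"ty": -0.63,"tz": 0,"yaw": 0}
    - {"tx": 0,"ty": 0,"tz": 0,"yaw": 0}
    - {"tx": 0,"ty": 0,"tz": 0,"yaw": 0}

```text
time: 1.73
tool_pos: [500.3, 155.5, 241.8]
tool_rot: [[-1.0, 0.003, -0.001], [0.003, 1.0, -0.0], [0.001, -0.0, -1.0]]
ft_force: [-0.4, 0.4, -0.6]
opening: 0.997
finger_force: 0.0
```

Run:
```python
from h import *
a=grab('wrist','w1.png');o=bot.get_obs();print(o['tool_pos'])
```

```text
[499.32159247 156.44793036 241.83729784]
```

View pics/w1.png

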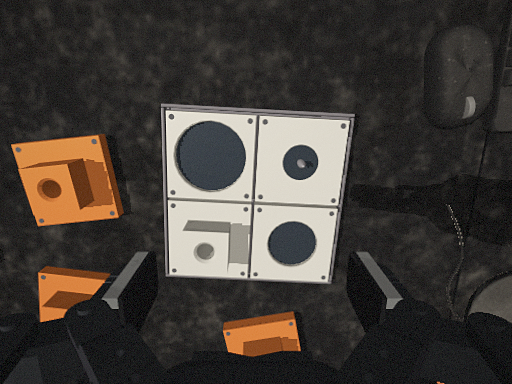

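The wrist view shows the large well at (210,156), the peg at (300,162), the block hole at (204,251) and the small well at (292,243). I fit ellipses to these and the tray grid.

```bash
cat >> h.py <<'E'
def blob(f,uv,thr,zoom=4,win=50,dark=True):
    g=cv2.cvtColor(load(f)['img'],cv2.COLOR_RGB2GRAY)
    m=((g<thr) if dark else (g>=thr)).astype(np.uint8)
    n,l,s,c=cv2.connectedComponentsWithStats(m); k=l[uv[1],uv[0]]
    cs,_=cv2.findContours((l==k).astype(np.uint8),cv2.RETR_EXTERNAL,cv2.CHAIN_APPROX_NONE)
    return cv2.fitEllipse(max(cs,key=len)),s[k]
E
python3 - <<'E'
from h import *
from scipy.optimize import least_squares
P=[];L=[]
for n,uv,z,t,g in [('large',(210,156),20,120,(0,0)),('peg',(290,168),20,120,(0,1)),('block',(204,251),52,150,(1,0)),('small',(292,243),20,120,(1,1))]:
    e,s=blob('w1',uv,t); p=px2w('w1',[e[0]],z)[0]; 
    sc=np.linalg.norm(px2w('w1',[(e[0][0]+1,e[0][1])],z)[0]-p)
    print(n,np.round(e[0],1),np.round(np.array(e[1])*sc,1),s,p.round(1)); P.append(p[:2]);L.append(g)
P=np.array(P);L=np.array(L)-.5
def model(q): c,s=np.cos(q[2]),np.sin(q[2]); return q[:2]+100*L@np.array([[c,s],[-s,c]])
r=least_squares(lambda q:(model(q)-P).ravel(),[543,155,0],loss='soft_l1')
print(r.x,model(r.x).round(1),(model(r.x)-P).round(1))
m=(cv2.cvtColor(load('w1')['img'],cv2.COLOR_RGB2GRAY)>150).astype(np.uint8)
m=cv2.morphologyEx(m,cv2.MORPH_CLOSE,np.ones((7,7)));cs,_=cv2.findContours(m,0,1);c=max(cs,key=cv2.contourArea)
h=cv2.approxPolyDP(cv2.convexHull(c),5,True).reshape(-1,2);w=px2w('w1',h,20);print(w[:,:2].round(1),w.mean(0))
print('stack',px2w('top0',[(327,229.1)],88),px2w('scene0',[(287,243)],88))
E
```

```text
large [209.6 155.6] [75.6 77.9] [ 174  121   72   71 3896] [488.1 108.1  20. ]
peg [300.1 162. ] [36.9 38.7] [283 145  35  35 923] [495.7 208.2  20. ]
block [204.2 250.7] [16.7 18.8] [195 243  19  17 222] [587.8 101.9  52. ]
small [291.2 242.9] [50.7 57.1] [ 268  222   48   44 1651] [593.9 201.3  20. ]
[ 5.41350110e+02  1.54878211e+02 -6.72480315e-02] [[488.1 108.4]
 [494.8 208.1]
 [587.9 101.6]
 [594.6 201.4]] [[-0.   0.3]
 [-0.9 -0.1]
 [ 0.1 -0.3]
 [ 0.7  0.1]]
[[451.8 258.6]
 [647.2 247.3]
 [635.   51.7]
 [433.3  59.4]] [541.80789661 154.25841361  20.        ]
stack [[ 503.61882553 -223.78608735   88.        ]] [[ 505.82289717 -226.65497151   88.        ]]
```

Emit:
jog_arm:
  plan:
    - {"tx": 0.15,"ty": -0.5,"tz": 0,"yaw": 0}
    - {"tx": 0.15,"ty": -0.9,"tz": 0,"yaw": 0}
    - {"tx": 0.15,"ty": -0.95,"tz": 0,"yaw": 0}
    - {"tx": 0.15,"ty": -0.95,"tz": 0,"yaw": 0}
    - {"tx": 0.15,"ty": -0.95,"tz": 0,"yaw": 0}
    - {"tx": 0.15,"ty": -0.95,"tz": 0,"yaw": 0}
    - {"tx": 0.15,"ty": -0.95,"tz": 0,"yaw": 0}
    - {"tx": 0.15,"ty": -0.95,"tz": 0,"yaw": 0}
    - {"tx": 0.15,"ty": -0.95,"tz": 0,"yaw": 0}
    - {"tx": 0.15,"ty": -0.95,"tz": 0,"yaw": 0}
    - {"tx": 0,"ty": -0.5,"tz": 0,"yaw": 0}
    - {"tx": 0,"ty": 0,"tz": 0,"yaw": 0}

```text
time: 2.78
tool_pos: [439.3, -225.5, 242.2]
tool_rot: [[-1.0, 0.002, 0.0], [0.002, 1.0, -0.001], [-0.0, -0.001, -1.0]]
ft_force: [0.1, 0.2, 0.0]
opening: 0.997
finger_force: 0.0
```

Run:
```python
from h import *
a=grab('wrist','w2.png');o=bot.get_obs();print(o['tool_pos'],o['tool_rot'])
```

```text
[ 439.29778867 -223.54031271  242.18426918] [[-9.99998702e-01  1.60625707e-03 -1.29722971e-04]
 [ 1.60622093e-03  9.99998671e-01  2.78280032e-04]
 [ 1.30169787e-04  2.78071307e-04 -9.99999953e-01]]
```

View pics/w2.png

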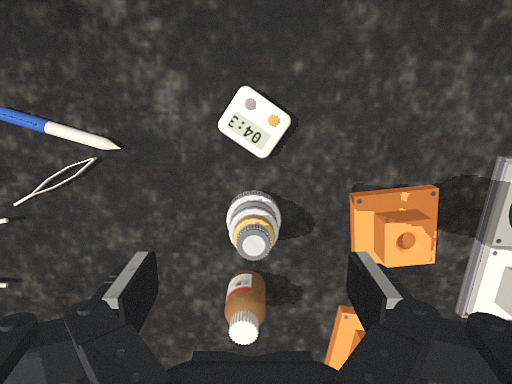

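The stack is at (254,220), its head top at about (255,245), the bottle cap at (242,330) and the timer at (255,122).

Run:
```python
from h import *
c=load('w2')
a=c['img'][180:270,210:300][:,:,::-1];cv2.imwrite('pics/c2.png',cv2.resize(a,None,fx=6,fy=6,interpolation=cv2.INTER_CUBIC))
print(px2w('w2',[(255,245)],88),px2w('w2',[(242,330)],89),px2w('w2',[(255,122)],22))
```

```text
[[ 503.43709852 -223.78380186   88.        ]] [[ 600.83204123 -237.6678225    89.        ]] [[ 391.34060304 -223.05094658   22.        ]]
```

View pics/c2.png

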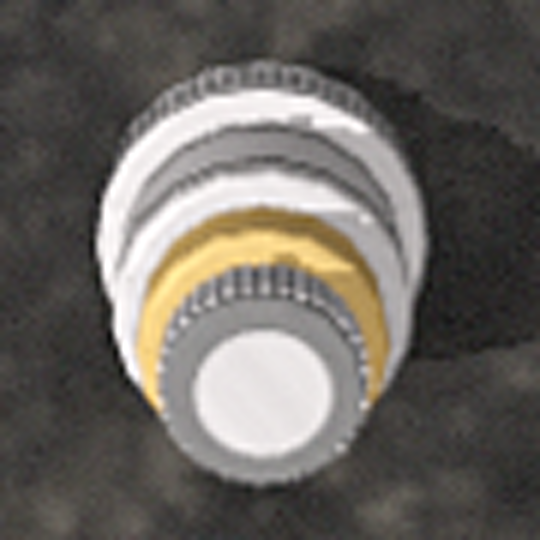

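The head centre is at crop (263,392), which is pixel (253.8,245.3) and world (503.6,-222.5). This agrees with the top view to within 1.5 mm.

Emit:
jog_arm:
  plan:
    - {"tx": -0.4,"ty": 0,"tz": 0,"yaw": 0}
    - {"tx": -0.4,"ty": 0,"tz": 0,"yaw": 0}
    - {"tx": -0.4,"ty": 0,"tz": 0,"yaw": 0}
    - {"tx": -0.41,"ty": 0,"tz": 0,"yaw": 0}
    - {"tx": 0,"ty": 0,"tz": 0.5,"yaw": 0}
    - {"tx": 0,"ty": 0,"tz": 0.7,"yaw": 0}
    - {"tx": 0,"ty": 0,"tz": 0.7,"yaw": 0}
    - {"tx": 0,"ty": 0,"tz": 0.6,"yaw": 0}
    - {"tx": 0,"ty": 0,"tz": 0.4,"yaw": 0}
    - {"tx": 0,"ty": 0,"tz": 0,"yaw": 0}
    - {"tx": 0,"ty": 0,"tz": 0,"yaw": 0}
  claw: 0.6

```text
time: 3.75
tool_pos: [503.7, -221.0, 126.2]
tool_rot: [[-1.0, -0.002, -0.001], [-0.002, 1.0, 0.001], [0.001, 0.001, -1.0]]
ft_force: [0.4, -0.0, 0.2]
opening: 0.6
finger_force: 0.0
```

Run:
```python
from h import *
a=grab('wrist','w3.png');o=bot.get_obs();p=np.array(o['tool_pos']);print(p,o['tool_rot'])
print(w2px('w3',[p, p+[0,0,-37]]))
for z in (88,):
  for y in (-223,): print(w2px('w3',[[503.7,y,z]]))
```

```text
[ 504.38968932 -221.87576587  127.16640707] [[-9.99998529e-01 -1.68158463e-03  3.39303305e-04]
 [-1.68156591e-03  9.99998585e-01  5.54530357e-05]
 [-3.39396074e-04  5.48823933e-05 -9.99999941e-01]]
[[251.82932043 267.20058593]
 [251.76769492 234.21484098]]
[[249.78961744 231.56066242]]
```

View pics/w3.png

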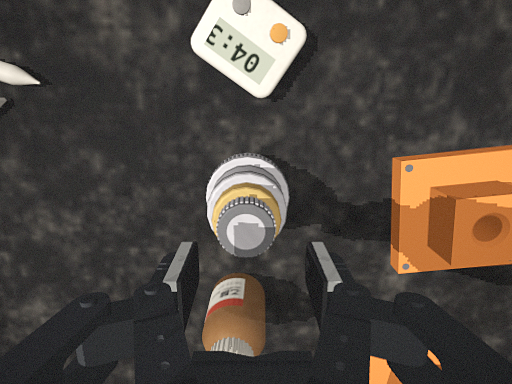

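The head top is at (247,231), against a projected tool axis of (252,234). It sits about 2.8 mm toward -y and 1.5 mm toward the robot, so I correct for that, descend and close.

Emit:
jog_arm:
  plan:
    - {"tx": 0.04,"ty": -0.07,"tz": 0,"yaw": 0}
    - {"tx": 0,"ty": 0,"tz": 0.4,"yaw": 0}
    - {"tx": 0,"ty": 0,"tz": 0.4,"yaw": 0}
    - {"tx": 0,"ty": 0,"tz": 0.24,"yaw": 0}
    - {"tx": 0,"ty": 0,"tz": 0,"yaw": 0}
    - {"tx": 0,"ty": 0,"tz": 0,"yaw": 0}

```text
time: 4.3
tool_pos: [502.4, -226.0, 85.2]
tool_rot: [[-1.0, 0.0, 0.0], [0.0, 1.0, -0.0], [-0.0, -0.0, -1.0]]
ft_force: [0.6, -0.7, 0.2]
opening: 0.598
finger_force: 0.0
```

Emit:
jog_arm:
  plan:
    - {"tx": 0,"ty": 0,"tz": 0,"yaw": 0}
    - {"tx": 0,"ty": 0,"tz": 0,"yaw": 0}
    - {"tx": 0,"ty": 0,"tz": 0,"yaw": 0}
    - {"tx": 0,"ty": 0,"tz": 0,"yaw": 0}
    - {"tx": 0,"ty": 0,"tz": 0,"yaw": 0}
    - {"tx": 0,"ty": 0,"tz": 0,"yaw": 0}
  claw: 0
  force: 40

```text
time: 4.8
tool_pos: [503.1, -226.2, 85.8]
tool_rot: [[-1.0, -0.0, 0.002], [-0.0, 1.0, -0.001], [-0.002, -0.001, -1.0]]
ft_force: [-0.5, 1.1, 7.3]
opening: 0.376
finger_force: 39.3
```

Run:
```python
from h import *
a=grab('wrist','w4.png');o=bot.get_obs();print(o['tool_pos'],o['opening']*85,o['finger_force'],o['ft_force'])
```

```text
[ 503.03550874 -226.16074974   85.78122352] 31.963365922169178 39.259716868400574 [0.05803795 0.78912434 7.1752596 ]
```

View pics/w4.png

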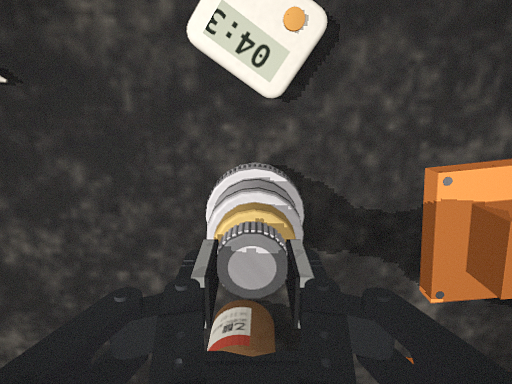

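The head is between the pads at (252,268), held at 32 mm opening and 39 N. I draw it straight up.

Emit:
jog_arm:
  plan:
    - {"tx": 0,"ty": 0,"tz": -0.15,"yaw": 0}
    - {"tx": 0,"ty": 0,"tz": -0.3,"yaw": 0}
    - {"tx": 0,"ty": 0,"tz": -0.4,"yaw": 0}
    - {"tx": 0,"ty": 0,"tz": -0.5,"yaw": 0}
    - {"tx": 0,"ty": 0,"tz": -0.6,"yaw": 0}
    - {"tx": 0,"ty": 0,"tz": -0.6,"yaw": 0}
    - {"tx": 0,"ty": 0,"tz": -0.45,"yaw": 0}
    - {"tx": 0,"ty": 0,"tz": 0,"yaw": 0}

```text
time: 5.52
tool_pos: [504.0, -227.0, 208.9]
tool_rot: [[-1.0, 0.0, 0.005], [-0.0, 1.0, -0.003], [-0.005, -0.003, -1.0]]
ft_force: [-0.3, -0.6, -0.9]
opening: 0.373
finger_force: 39.8
```

Run:
```python
from h import *
a=grab('wrist','w5.png');o=bot.get_obs();print(o['tool_pos'],o['opening']*85,o['finger_force'],o['ft_force'])
```

```text
[ 503.32516526 -226.63216161  206.77919148] 31.99916255401112 39.82403576374054 [ 0.30118261  0.34912133 -2.41293372]
```

View pics/w5.png

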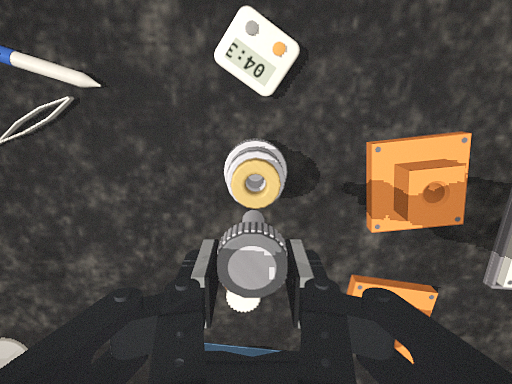

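The plunger is clear, and the collar stayed behind with its hole at (255,182). I carry the plunger over to the white block.

Emit:
jog_arm:
  plan:
    - {"tx": -0.1,"ty": 0.4,"tz": 0,"yaw": 0}
    - {"tx": -0.2,"ty": 0.8,"tz": 0,"yaw": 0}
    - {"tx": -0.2,"ty": 0.9,"tz": 0,"yaw": 0}
    - {"tx": -0.25,"ty": 0.9,"tz": 0,"yaw": 0}
    - {"tx": -0.25,"ty": 0.9,"tz": 0,"yaw": 0}
    - {"tx": -0.25,"ty": 0.9,"tz": 0,"yaw": 0}
    - {"tx": -0.25,"ty": 0.9,"tz": 0,"yaw": 0}
    - {"tx": -0.25,"ty": 0.9,"tz": 0,"yaw": 0}
    - {"tx": -0.25,"ty": 0.9,"tz": 0,"yaw": 0}
    - {"tx": -0.1,"ty": 0.65,"tz": 0,"yaw": 0}
    - {"tx": 0,"ty": 0,"tz": 0,"yaw": 0}
    - {"tx": 0,"ty": 0,"tz": 0,"yaw": 0}

```text
time: 6.57
tool_pos: [585.6, 101.4, 203.2]
tool_rot: [[-1.0, -0.003, -0.002], [-0.003, 1.0, -0.0], [0.002, -0.0, -1.0]]
ft_force: [0.2, -1.0, -1.9]
opening: 0.381
finger_force: 40.0
```

Run:
```python
from h import *
a=grab('wrist','w6.png');o=bot.get_obs();p=np.array(o['tool_pos']);print(p,o['tool_rot'],o['opening']*85)
print('tool-axis px z=52',w2px('w6',[[p[0],p[1],52]]),'hole pred',w2px('w6',[[587.9,101.6,52]]))
c=load('w6')['img'];cv2.imwrite('pics/w6b.png',cv2.resize(c[100:300,150:350][:,:,::-1],None,fx=3,fy=3))
print('collar rel to tool in w5:',px2w('w5',[(255,182)],72))
```

```text
[585.61997394 100.21681031 203.52121962] [[-9.99997425e-01 -1.13172981e-03 -1.96687538e-03]
 [-1.13060768e-03  9.99999198e-01 -5.71532458e-04]
 [ 1.96752063e-03 -5.69307222e-04 -9.99997902e-01]] 31.823572202390675
tool-axis px z=52 [[251.59294282 182.23378892]] hole pred [[253.11654769 184.67027092]]
collar rel to tool in w5: [[ 501.11135364 -225.63561804   72.        ]]
```

View pics/w6b.png

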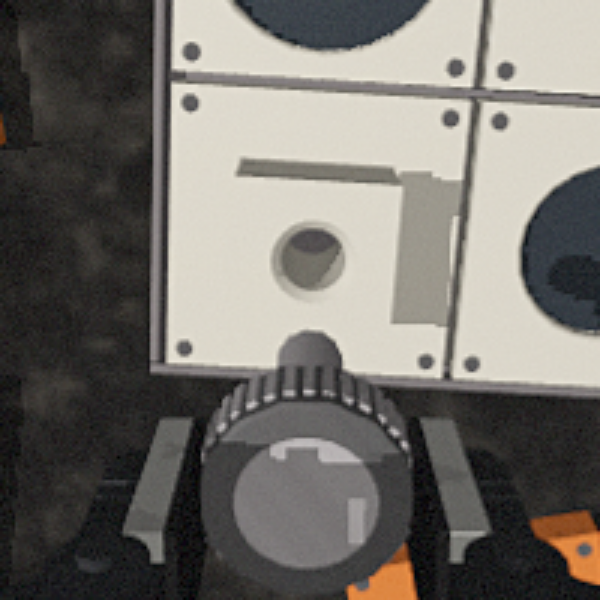

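The hole mouth is at pixel (253.3,187.3), against the tool axis at (251.6,182.2). I shift about +5.5 mm in x and +1 mm in y, then descend to just above the block.

Emit:
jog_arm:
  plan:
    - {"tx": -0.14,"ty": 0.03,"tz": 0,"yaw": 0}
    - {"tx": 0,"ty": 0,"tz": 0.4,"yaw": 0}
    - {"tx": 0,"ty": 0,"tz": 0.5,"yaw": 0}
    - {"tx": 0,"ty": 0,"tz": 0.5,"yaw": 0}
    - {"tx": 0,"ty": 0,"tz": 0.4,"yaw": 0}
    - {"tx": 0,"ty": 0,"tz": 0.2,"yaw": 0}
    - {"tx": 0,"ty": 0,"tz": 0,"yaw": 0}
    - {"tx": 0,"ty": 0,"tz": 0,"yaw": 0}

```text
time: 7.28
tool_pos: [592.1, 100.5, 124.9]
tool_rot: [[-1.0, 0.001, -0.0], [0.001, 1.0, -0.0], [0.0, -0.0, -1.0]]
ft_force: [0.1, -0.3, -0.5]
opening: 0.374
finger_force: 40.0
```

Run:
```python
from h import *
a=grab('wrist','w7.png');o=bot.get_obs();p=np.array(o['tool_pos']);print(p,o['opening']*85)
print('tool-axis px z=52',w2px('w7',[[p[0],p[1],52],[p[0],p[1],62]]))
c=load('w7')['img'];cv2.imwrite('pics/w7b.png',cv2.resize(c[160:320,170:330][:,:,::-1],None,fx=3.5,fy=3.5))
```

```text
[592.59078084 100.72988707 125.54757955] 31.85525055805118
tool-axis px z=52 [[253.40844354 211.59031324]
 [253.47586154 216.8389947 ]]
```

View pics/w7b.png

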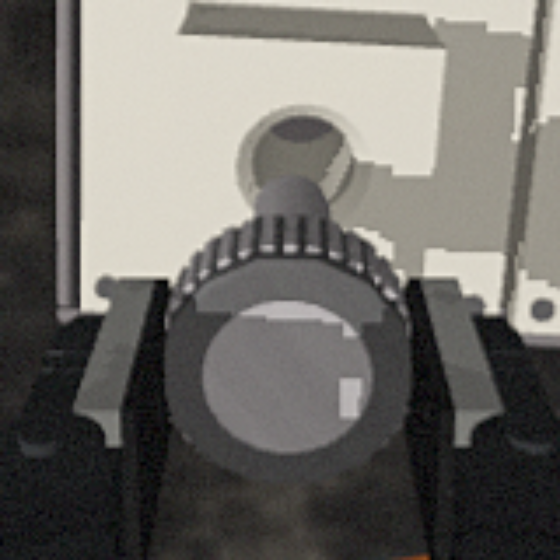

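The hole centre is at about (256,207.7), against the tool axis at (253.4,211.6). I correct -2.6 mm in x and +1.6 mm in y, then descend partway into the hole.

Emit:
jog_arm:
  plan:
    - {"tx": 0.065,"ty": 0.04,"tz": 0,"yaw": 0}
    - {"tx": 0,"ty": 0,"tz": 0,"yaw": 0}
    - {"tx": 0,"ty": 0,"tz": 0.2,"yaw": 0}
    - {"tx": 0,"ty": 0,"tz": 0.2,"yaw": 0}
    - {"tx": 0,"ty": 0,"tz": 0.2,"yaw": 0}
    - {"tx": 0,"ty": 0,"tz": 0.1,"yaw": 0}
    - {"tx": 0,"ty": 0,"tz": 0,"yaw": 0}

```text
time: 7.92
tool_pos: [588.3, 102.8, 95.0]
tool_rot: [[-1.0, -0.0, -0.003], [-0.0, 1.0, -0.0], [0.003, -0.0, -1.0]]
ft_force: [0.1, 0.9, -1.8]
opening: 0.374
finger_force: 40.0
```

Emit:
jog_arm:
  plan:
    - {"tx": 0,"ty": 0,"tz": 0.2,"yaw": 0}
    - {"tx": 0,"ty": 0,"tz": 0.2,"yaw": 0}
    - {"tx": 0,"ty": 0,"tz": 0.2,"yaw": 0}
    - {"tx": 0,"ty": 0,"tz": 0.05,"yaw": 0}
    - {"tx": 0,"ty": 0,"tz": 0,"yaw": 0}

```text
time: 8.33
tool_pos: [588.6, 102.8, 69.6]
tool_rot: [[-1.0, 0.0, -0.002], [0.0, 1.0, -0.0], [0.002, -0.0, -1.0]]
ft_force: [-0.9, -0.2, -0.9]
opening: 0.374
finger_force: 40.0
```

Emit:
jog_arm:
  plan:
    - {"tx": 0,"ty": 0,"tz": 0.02,"yaw": 0}
    - {"tx": 0,"ty": 0,"tz": 0.02,"yaw": 0}
    - {"tx": 0,"ty": 0,"tz": 0,"yaw": 0}

```text
time: 8.58
tool_pos: [589.5, 102.9, 69.3]
tool_rot: [[-1.0, 0.0, 0.001], [0.0, 1.0, 0.0], [-0.001, 0.0, -1.0]]
ft_force: [0.6, 0.6, -1.9]
opening: 0.378
finger_force: 40.0
```

Time is plentiful, so I take small steps and watch the force.

Emit:
jog_arm:
  plan:
    - {"tx": 0,"ty": 0,"tz": 0.03,"yaw": 0}
    - {"tx": 0,"ty": 0,"tz": 0,"yaw": 0}
    - {"tx": 0,"ty": 0,"tz": 0,"yaw": 0}

```text
time: 8.83
tool_pos: [589.4, 102.9, 68.0]
tool_rot: [[-1.0, 0.0, 0.0], [0.0, 1.0, -0.0], [-0.0, -0.0, -1.0]]
ft_force: [1.5, 0.2, -1.1]
opening: 0.375
finger_force: 40.0
```

Emit:
jog_arm:
  plan:
    - {"tx": 0,"ty": 0,"tz": 0.02,"yaw": 0}
    - {"tx": 0,"ty": 0,"tz": 0,"yaw": 0}
    - {"tx": 0,"ty": 0,"tz": 0,"yaw": 0}

```text
time: 9.08
tool_pos: [589.5, 102.9, 67.4]
tool_rot: [[-1.0, -0.0, 0.0], [-0.0, 1.0, 0.0], [-0.0, 0.0, -1.0]]
ft_force: [-1.1, 0.3, 3.8]
opening: 0.375
finger_force: 40.3
```

Emit:
jog_arm:
  plan:
    - {"tx": 0,"ty": 0,"tz": 0,"yaw": 0}
    - {"tx": 0,"ty": 0,"tz": 0,"yaw": 0}
    - {"tx": 0,"ty": 0,"tz": 0,"yaw": 0}
    - {"tx": 0,"ty": 0,"tz": 0,"yaw": 0}
  claw: 0.6

```text
time: 9.42
tool_pos: [589.3, 102.9, 67.0]
tool_rot: [[-1.0, 0.0, -0.0], [0.0, 1.0, -0.0], [0.0, -0.0, -1.0]]
ft_force: [0.7, -0.2, 0.3]
opening: 0.597
finger_force: 0.0
```

Emit:
jog_arm:
  plan:
    - {"tx": 0,"ty": 0,"tz": -0.2,"yaw": 0}
    - {"tx": 0,"ty": 0,"tz": -0.5,"yaw": 0}
    - {"tx": 0,"ty": 0,"tz": -0.6,"yaw": 0}
    - {"tx": 0,"ty": 0,"tz": -0.7,"yaw": 0}
    - {"tx": 0,"ty": 0,"tz": -0.7,"yaw": 0}
    - {"tx": 0,"ty": 0,"tz": -0.5,"yaw": 0}
    - {"tx": 0,"ty": 0,"tz": 0,"yaw": 0}

```text
time: 10.0
tool_pos: [591.7, 103.1, 200.4]
tool_rot: [[-1.0, -0.0, 0.007], [-0.0, 1.0, 0.0], [-0.007, 0.0, -1.0]]
ft_force: [1.0, 0.6, -0.0]
opening: 0.597
finger_force: 0.0
```

Run:
```python
from h import *
a=grab('wrist','w8.png');o=bot.get_obs();p=np.array(o['tool_pos']);print(p,o['ft_force'])
print('axis z=68',w2px('w8',[[p[0],p[1],68],[p[0],p[1]+17,68]]))
hh=cv2.cvtColor(a,cv2.COLOR_RGB2GRAY);x0=[]
W=cv2.resize(a[130:330,120:400][:,:,::-1],None,fx=2.8,fy=2.8);cv2.imwrite('pics/w8b.png',W)
```

```text
[590.8438525  102.94973012 198.03055149] [-0.31127281 -0.29450348 -0.55978512]
axis z=68 [[252.67906093 185.31470992]
 [272.74076237 185.27100838]]
```

View pics/w8b.png

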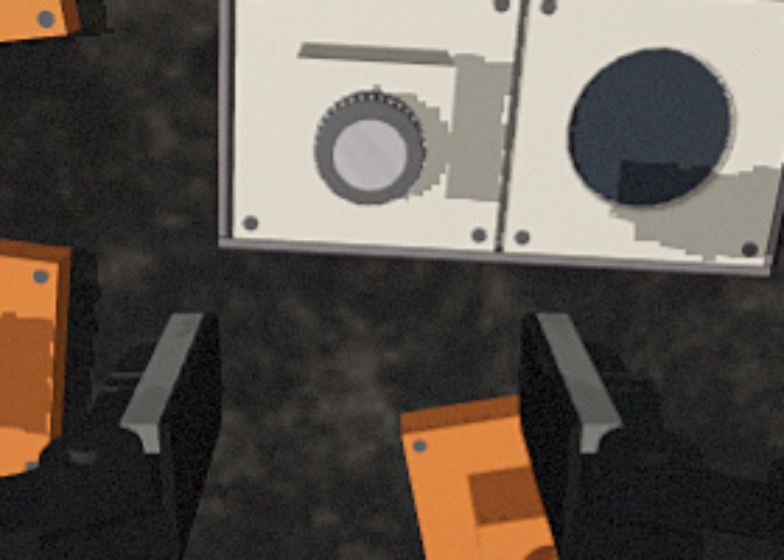

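The plunger stands in its block with the head at (252.1,185.4), within 1 px of its predicted position. I return for the collar.

Emit:
jog_arm:
  plan:
    - {"tx": 0.1,"ty": -0.42,"tz": 0,"yaw": 0}
    - {"tx": 0.2,"ty": -0.8,"tz": 0,"yaw": 0}
    - {"tx": 0.25,"ty": -0.9,"tz": 0,"yaw": 0}
    - {"tx": 0.25,"ty": -0.9,"tz": 0,"yaw": 0}
    - {"tx": 0.25,"ty": -0.9,"tz": 0,"yaw": 0}
    - {"tx": 0.25,"ty": -0.9,"tz": 0,"yaw": 0}
    - {"tx": 0.25,"ty": -0.9,"tz": 0,"yaw": 0}
    - {"tx": 0.25,"ty": -0.9,"tz": 0,"yaw": 0}
    - {"tx": 0.25,"ty": -0.9,"tz": 0,"yaw": 0}
    - {"tx": 0.14,"ty": -0.7,"tz": 0,"yaw": 0}
    - {"tx": 0,"ty": 0,"tz": 0,"yaw": 0}
    - {"tx": 0,"ty": 0,"tz": 0,"yaw": 0}
  claw: 0.75

```text
time: 11.05
tool_pos: [500.9, -227.0, 194.3]
tool_rot: [[-1.0, 0.003, -0.001], [0.003, 1.0, 0.001], [0.001, 0.001, -1.0]]
ft_force: [0.1, 0.3, 1.0]
opening: 0.751
finger_force: 0.0
```

```bash
cat >> h.py <<'E'
def wmask(f,fn):
    im=load(f)['img']; hsv=cv2.cvtColor(im,cv2.COLOR_RGB2HSV); return fn(im.astype(int),hsv)
def comp(m,uv):
    n,l,s,c=cv2.connectedComponentsWithStats(m.astype(np.uint8)); k=l[uv[1],uv[0]]; return (l==k),s[k]
E
python3 - <<'E'
from h import *
a=grab('wrist','w9.png');o=bot.get_obs();p=np.array(o['tool_pos']);print(p,o['opening'])
hsv=cv2.cvtColor(a,cv2.COLOR_RGB2HSV);g=hsv[...,2]
gold=(hsv[...,0]>17)&(hsv[...,0]<32)&(hsv[...,1]>60)&(g>90); gold[:,320:]=0;gold[:120]=0;gold[230:]=0
n,l,s,c=cv2.connectedComponentsWithStats(gold.astype(np.uint8));k=1+s[1:,4].argmax();print(s[k])
ax=w2px('w9',[[p[0],p[1],72]]);print('axis',ax)
for r in range(s[k][1]-14,s[k][1]+s[k][3]+3,2): print(r,''.join('%4d'%g[r,x] for x in range(s[k][0]-2,s[k][0]+s[k][2]+3,2)))
x,y,w,h=s[k][:4]
# bottom arc of gold = far edge of top rim; left/right extremes
cx=x+(w-1)/2; print('cx',cx,'bottom',y+h-1,'rim px',w2px('w9',[[p[0]+22,p[1],72],[p[0]-22,p[1],72],[p[0],p[1]+22,72],[p[0],p[1]-22,72]]))
E
```

```text
[ 501.13930305 -225.84694611  194.43724192] 0.7504716805301725
[ 229  166   53   53 1850]
axis [[254.20217273 191.14133037]]
152   62  72  76 104 106 206 245 241 238 239 241 244 246 249 250 252 249 249 249 242 241 244 213 103  66  40  43  36  35
154   57  61  93 126 254 244 241 242 247 231 160 147 134 124 118 116 136 118 163 247 254 250 250 249 162  55  40  40  32
156   52  59 142 255 241 243 247 235 156 156 160 156 154 151 147 136 133 129 123 105 110 174 177 196 192 142  51  35  40
158   48 155 255 242 243 237 148 163 167 128 122 111 123 126 120 128 108  94 103 140 132 109 169 181 178 185 136  57  45
160  114 255 244 243 237 163 176 132 127 204 217 230 238 240 233 242 231 205 176 131 105 112 120 119 185 178 187 131  49
162  255 243 241 241 170 135 135 207 243 246 241 239 240 234 237 236 239 238 232 231 224 155  92 129 144 180 179 188  73
164  255 242 246 168 138 208 248 248 236 235 238 238 239 248 247 241 238 239 241 235 236 228 190 103 119 165 181 180 133
166  246 248 181 149 213 252 236 236 237 243 217 208 181 165 149 163 172 194 225 250 245 244 241 222 141 103 177 180 189
168  24
[... 2703 characters left out ...]
 242 241 240 241 244 242 239 240 240 242 240 204  93  66  67  61  59  56
214   62  70  62  64  71  63  56 187 248 244 242 241 241 240 239 240 243 241 240 244 238 139  52  62  61  68  67  64  62
216   64  65  68  68  72  75  70  60 100 235 251 246 246 247 245 243 241 242 247 186  78  58  57  61  63  63  68  68  66
218   71  63  73  76  82  84  74  71  66  57  47 101 139 159 192 150 141  82  62  63  67  70  67  55  63  60  64  70  66
220   72  73  75  81  89  94  86  77  76  71  63  67  57  64  64  72  77  72  73  81  82  86  67  62  56  59  63  64  69
cx 255.0 bottom 218 rim px [[254.28268371 216.33084645]
 [254.11838789 164.70161529]
 [281.04480081 191.00254746]
 [227.36705991 191.27864537]]
```

Emit:
jog_arm:
  plan:
    - {"tx": -0.03,"ty": 0.02,"tz": 0.3,"yaw": 0}
    - {"tx": 0,"ty": 0,"tz": 0.6,"yaw": 0}
    - {"tx": 0,"ty": 0,"tz": 0.7,"yaw": 0}
    - {"tx": 0,"ty": 0,"tz": 0.6,"yaw": 0}
    - {"tx": 0,"ty": 0,"tz": 0.4,"yaw": 0}
    - {"tx": 0,"ty": 0,"tz": 0.3,"yaw": 0}
    - {"tx": 0,"ty": 0,"tz": 0.18,"yaw": 0}
    - {"tx": 0,"ty": 0,"tz": 0,"yaw": 0}
    - {"tx": 0,"ty": 0,"tz": 0,"yaw": 0}

```text
time: 11.85
tool_pos: [503.1, -224.3, 72.0]
tool_rot: [[-1.0, -0.001, -0.0], [-0.001, 1.0, 0.0], [0.0, 0.0, -1.0]]
ft_force: [0.4, -1.2, 0.8]
opening: 0.749
finger_force: 0.0
```

Emit:
jog_arm:
  plan:
    - {"tx": 0,"ty": 0,"tz": 0,"yaw": 0}
    - {"tx": 0,"ty": 0,"tz": 0,"yaw": 0}
    - {"tx": 0,"ty": 0,"tz": 0,"yaw": 0}
    - {"tx": 0,"ty": 0,"tz": 0,"yaw": 0}
    - {"tx": 0,"ty": 0,"tz": 0,"yaw": 0}
    - {"tx": 0,"ty": 0,"tz": 0,"yaw": 0}
  claw: 0
  force: 40

```text
time: 12.35
tool_pos: [503.7, -225.8, 73.0]
tool_rot: [[-1.0, 0.0, 0.002], [0.0, 1.0, -0.001], [-0.002, -0.001, -1.0]]
ft_force: [-0.7, -0.3, 6.8]
opening: 0.49
finger_force: 39.8
```

I want the fingertips above the well's rim at placing, so I regrip the collar about 5 mm higher.

Emit:
jog_arm:
  plan:
    - {"tx": 0,"ty": 0,"tz": 0,"yaw": 0}
    - {"tx": 0,"ty": 0,"tz": 0,"yaw": 0}
    - {"tx": 0,"ty": 0,"tz": 0,"yaw": 0}
    - {"tx": 0,"ty": 0,"tz": -0.12,"yaw": 0}
    - {"tx": 0,"ty": 0,"tz": 0,"yaw": 0}
    - {"tx": 0,"ty": 0,"tz": 0,"yaw": 0}
  claw: 0.6

```text
time: 12.85
tool_pos: [503.1, -225.3, 77.0]
tool_rot: [[-1.0, 0.0, 0.0], [0.0, 1.0, -0.0], [-0.0, -0.0, -1.0]]
ft_force: [-0.5, -0.4, 0.3]
opening: 0.6
finger_force: 0.0
```

Emit:
jog_arm:
  plan:
    - {"tx": 0,"ty": 0,"tz": 0,"yaw": 0}
    - {"tx": 0,"ty": 0,"tz": 0,"yaw": 0}
    - {"tx": 0,"ty": 0,"tz": 0,"yaw": 0}
    - {"tx": 0,"ty": 0,"tz": 0,"yaw": 0}
    - {"tx": 0,"ty": 0,"tz": 0,"yaw": 0}
    - {"tx": 0,"ty": 0,"tz": 0,"yaw": 0}
  claw: 0
  force: 40

```text
time: 13.35
tool_pos: [503.2, -225.1, 77.2]
tool_rot: [[-1.0, -0.0, 0.001], [-0.0, 1.0, 0.0], [-0.001, 0.0, -1.0]]
ft_force: [-0.1, 0.9, 6.6]
opening: 0.477
finger_force: 39.5
```

Emit:
jog_arm:
  plan:
    - {"tx": 0,"ty": 0,"tz": -0.15,"yaw": 0}
    - {"tx": 0,"ty": 0,"tz": -0.3,"yaw": 0}
    - {"tx": 0,"ty": 0,"tz": -0.5,"yaw": 0}
    - {"tx": 0,"ty": 0,"tz": -0.6,"yaw": 0}
    - {"tx": 0,"ty": 0,"tz": -0.6,"yaw": 0}
    - {"tx": 0,"ty": 0,"tz": -0.5,"yaw": 0}
    - {"tx": 0,"ty": 0,"tz": -0.35,"yaw": 0}
    - {"tx": 0,"ty": 0,"tz": 0,"yaw": 0}
    - {"tx": 0,"ty": 0,"tz": 0,"yaw": 0}

```text
time: 14.1
tool_pos: [503.1, -225.3, 197.0]
tool_rot: [[-1.0, 0.0, 0.001], [0.0, 1.0, -0.001], [-0.001, -0.001, -1.0]]
ft_force: [-0.9, 0.2, -2.1]
opening: 0.473
finger_force: 40.5
```

Run:
```python
from h import *
a=grab('wrist','w10.png');o=bot.get_obs();p=np.array(o['tool_pos']);print(p,o['opening'],o['ft_force'])
hsv=cv2.cvtColor(a,cv2.COLOR_RGB2HSV);g=hsv[...,2]
gold=(hsv[...,0]>17)&(hsv[...,0]<32)&(hsv[...,1]>60)&(g>90); gold[:,320:]=0
n,l,s,c=cv2.connectedComponentsWithStats(gold.astype(np.uint8));print(s[1:][s[1:,4]>200])
print(w2px('w10',[p,p+[22,0,-4],p-[22,0,4]]))
```

```text
[ 502.58840619 -224.94293003  196.04666609] 0.47078835214348536 [-0.28309084  0.36447875 -1.62418762]
[[ 209  208   86   90 5644]]
[[254.40228044 262.64874292]
 [254.35158708 299.0638568 ]
 [254.33858751 214.42521141]]
```

Emit:
jog_arm:
  plan:
    - {"tx": -0.15,"ty": 0.45,"tz": 0,"yaw": 0}
    - {"tx": -0.2,"ty": 0.9,"tz": 0,"yaw": 0}
    - {"tx": -0.2,"ty": 0.95,"tz": 0,"yaw": 0}
    - {"tx": -0.2,"ty": 0.95,"tz": 0,"yaw": 0}
    - {"tx": -0.2,"ty": 0.95,"tz": 0,"yaw": 0}
    - {"tx": -0.2,"ty": 0.95,"tz": 0,"yaw": 0}
    - {"tx": -0.2,"ty": 0.95,"tz": 0,"yaw": 0}
    - {"tx": -0.2,"ty": 0.95,"tz": 0,"yaw": 0}
    - {"tx": -0.2,"ty": 0.95,"tz": 0,"yaw": 0}
    - {"tx": -0.2,"ty": 0.95,"tz": 0,"yaw": 0}
    - {"tx": -0.2,"ty": 0.95,"tz": 0,"yaw": 0}
    - {"tx": -0.14,"ty": 0.76,"tz": 0,"yaw": 0}

```text
time: 15.15
tool_pos: [593.8, 204.0, 194.8]
tool_rot: [[-1.0, -0.001, -0.002], [-0.001, 1.0, -0.0], [0.002, -0.0, -1.0]]
ft_force: [0.4, -0.8, -0.3]
opening: 0.475
finger_force: 40.6
```

Emit:
jog_arm:
  plan:
    - {"tx": 0,"ty": 0,"tz": 0,"yaw": 0}
    - {"tx": 0,"ty": 0,"tz": 0,"yaw": 0}

```text
time: 15.32
tool_pos: [593.5, 202.7, 194.6]
tool_rot: [[-1.0, -0.003, -0.003], [-0.003, 1.0, -0.001], [0.003, -0.001, -1.0]]
ft_force: [-0.3, -0.0, -0.4]
opening: 0.473
finger_force: 40.7
```

Run:
```python
from h import *
a=grab('wrist','w11.png');o=bot.get_obs();p=np.array(o['tool_pos']);print(p,o['opening'])
ax=w2px('w11',[[p[0],p[1],20]])[0];print(ax)
g=cv2.cvtColor(a,cv2.COLOR_RGB2GRAY);u,v=ax.round().astype(int)
pr=w2px('w11',[[594.5,201.4,20]]+[[594.5+30*np.cos(t),201.4+30*np.sin(t),20] for t in (0,np.pi/2,np.pi,-np.pi/2)]);print(pr.round(1))
print(g[v-5,u-50:u+50:2].tolist());print(g[v-50:v+60:2,u].tolist())
```

```text
[593.58036223 201.47143194 194.89523757] 0.47555937584098645
[251.56770678 176.48176375]
[[251.5 177.4]
 [251.5 206.5]
 [282.2 177.4]
 [251.5 146.6]
 [220.8 177.4]]
[70, 213, 216, 212, 212, 212, 211, 213, 214, 215, 170, 55, 44, 63, 61, 58, 63, 63, 55, 57, 57, 57, 63, 55, 56, 64, 58, 55, 64, 65, 63, 62, 59, 61, 64, 59, 61, 52, 61, 51, 193, 213, 212, 209, 212, 211, 210, 210, 210, 214]
[122, 135, 215, 213, 214, 213, 215, 211, 213, 213, 217, 120, 57, 53, 57, 56, 54, 60, 63, 60, 65, 60, 59, 62, 60, 58, 61, 59, 58, 54, 66, 63, 57, 54, 56, 59, 61, 59, 58, 45, 109, 81, 86, 85, 79, 128, 160, 164, 158, 155, 158, 153, 160, 158, 156]
```

The well is centred under the tool to about 1 mm, so I lower the collar.

Emit:
jog_arm:
  plan:
    - {"tx": -0.04,"ty": 0,"tz": 0.3,"yaw": 0}
    - {"tx": 0,"ty": 0,"tz": 0.6,"yaw": 0}
    - {"tx": 0,"ty": 0,"tz": 0.7,"yaw": 0}
    - {"tx": 0,"ty": 0,"tz": 0.7,"yaw": 0}
    - {"tx": 0,"ty": 0,"tz": 0.6,"yaw": 0}
    - {"tx": 0,"ty": 0,"tz": 0.4,"yaw": 0}
    - {"tx": 0,"ty": 0,"tz": 0.3,"yaw": 0}
    - {"tx": 0,"ty": 0,"tz": 0.2,"yaw": 0}
    - {"tx": 0,"ty": 0,"tz": 0.08,"yaw": 0}
    - {"tx": 0,"ty": 0,"tz": 0,"yaw": 0}
    - {"tx": 0,"ty": 0,"tz": 0,"yaw": 0}

```text
time: 16.28
tool_pos: [596.7, 201.2, 42.3]
tool_rot: [[-1.0, 0.0, 0.001], [0.0, 1.0, 0.0], [-0.001, 0.0, -1.0]]
ft_force: [0.0, 1.1, -1.3]
opening: 0.476
finger_force: 40.7
```

Emit:
jog_arm:
  plan:
    - {"tx": 0,"ty": 0,"tz": 0.03,"yaw": 0}
    - {"tx": 0,"ty": 0,"tz": 0,"yaw": 0}
    - {"tx": 0,"ty": 0,"tz": 0,"yaw": 0}

```text
time: 16.53
tool_pos: [596.5, 201.4, 40.9]
tool_rot: [[-1.0, -0.0, 0.001], [-0.0, 1.0, 0.0], [-0.001, 0.0, -1.0]]
ft_force: [-0.6, -0.9, -1.4]
opening: 0.475
finger_force: 40.7
```

Emit:
jog_arm:
  plan:
    - {"tx": 0,"ty": 0,"tz": 0.02,"yaw": 0}
    - {"tx": 0,"ty": 0,"tz": 0,"yaw": 0}
    - {"tx": 0,"ty": 0,"tz": 0,"yaw": 0}

```text
time: 16.78
tool_pos: [596.1, 201.3, 39.6]
tool_rot: [[-1.0, -0.0, 0.0], [-0.0, 1.0, -0.0], [-0.0, -0.0, -1.0]]
ft_force: [-0.3, 0.2, -1.9]
opening: 0.471
finger_force: 40.7
```

Emit:
jog_arm:
  plan:
    - {"tx": 0,"ty": 0,"tz": 0.05,"yaw": 0}
    - {"tx": 0,"ty": 0,"tz": 0,"yaw": 0}
    - {"tx": 0,"ty": 0,"tz": 0,"yaw": 0}

```text
time: 17.03
tool_pos: [596.0, 201.2, 37.3]
tool_rot: [[-1.0, 0.0, -0.0], [0.0, 1.0, -0.0], [0.0, -0.0, -1.0]]
ft_force: [-0.1, 0.2, -0.4]
opening: 0.471
finger_force: 40.7
```

Emit:
jog_arm:
  plan:
    - {"tx": 0,"ty": 0,"tz": 0.03,"yaw": 0}
    - {"tx": 0,"ty": 0,"tz": 0,"yaw": 0}
    - {"tx": 0,"ty": 0,"tz": 0,"yaw": 0}

```text
time: 17.28
tool_pos: [596.2, 201.3, 36.3]
tool_rot: [[-1.0, 0.0, 0.0], [0.0, 1.0, 0.0], [-0.0, 0.0, -1.0]]
ft_force: [0.5, 0.2, 0.0]
opening: 0.473
finger_force: 40.7
```

Emit:
jog_arm:
  plan:
    - {"tx": 0,"ty": 0,"tz": 0.02,"yaw": 0}
    - {"tx": 0,"ty": 0,"tz": 0,"yaw": 0}
    - {"tx": 0,"ty": 0,"tz": 0,"yaw": 0}

```text
time: 17.53
tool_pos: [596.4, 201.3, 36.0]
tool_rot: [[-1.0, -0.0, 0.001], [-0.0, 1.0, 0.0], [-0.001, 0.0, -1.0]]
ft_force: [-0.8, -0.8, 4.8]
opening: 0.473
finger_force: 41.5
```

Emit:
jog_arm:
  plan:
    - {"tx": 0,"ty": 0,"tz": 0.01,"yaw": 0}
    - {"tx": 0,"ty": 0,"tz": 0,"yaw": 0}
    - {"tx": 0,"ty": 0,"tz": 0,"yaw": 0}

```text
time: 17.78
tool_pos: [596.4, 201.3, 35.9]
tool_rot: [[-1.0, 0.0, 0.001], [0.0, 1.0, 0.0], [-0.001, 0.0, -1.0]]
ft_force: [-2.3, -1.4, 9.6]
opening: 0.473
finger_force: 42.0
```

Emit:
jog_arm:
  plan:
    - {"tx": 0,"ty": 0,"tz": 0,"yaw": 0}
    - {"tx": 0,"ty": 0,"tz": 0,"yaw": 0}
    - {"tx": 0,"ty": 0,"tz": 0,"yaw": 0}
    - {"tx": 0,"ty": 0,"tz": 0,"yaw": 0}
  claw: 0.62

```text
time: 18.12
tool_pos: [596.0, 201.2, 34.9]
tool_rot: [[-1.0, -0.0, -0.0], [-0.0, 1.0, -0.0], [0.0, -0.0, -1.0]]
ft_force: [0.3, -0.5, -0.6]
opening: 0.617
finger_force: 0.0
```

Emit:
jog_arm:
  plan:
    - {"tx": 0,"ty": 0,"tz": -0.2,"yaw": 0}
    - {"tx": 0,"ty": 0,"tz": -0.5,"yaw": 0}
    - {"tx": 0,"ty": 0,"tz": -0.7,"yaw": 0}
    - {"tx": 0,"ty": 0,"tz": -0.7,"yaw": 0}
    - {"tx": 0,"ty": 0,"tz": -0.7,"yaw": 0}
    - {"tx": 0,"ty": 0,"tz": -0.7,"yaw": 0}
    - {"tx": 0,"ty": 0,"tz": -0.5,"yaw": 0}
    - {"tx": 0,"ty": 0,"tz": 0,"yaw": 0}
    - {"tx": 0,"ty": 0,"tz": 0,"yaw": 0}

```text
time: 18.87
tool_pos: [596.9, 201.4, 196.8]
tool_rot: [[-1.0, -0.0, 0.003], [-0.0, 1.0, 0.001], [-0.003, 0.001, -1.0]]
ft_force: [1.1, -0.9, 0.3]
opening: 0.62
finger_force: 0.0
```

Run:
```python
from h import *
a=grab('wrist','w12.png');o=bot.get_obs();p=np.array(o['tool_pos']);print(p)
hsv=cv2.cvtColor(a,cv2.COLOR_RGB2HSV)
gold=(hsv[...,0]>17)&(hsv[...,0]<32)&(hsv[...,1]>60)&(hsv[...,2]>90)
n,l,s,c=cv2.connectedComponentsWithStats(gold.astype(np.uint8));print(s[1:][s[1:,4]>200])
for z in(30,36): print(z,w2px('w12',[[596,201.3,z],[618,201.3,z],[574,201.3,z],[596,223.3,z],[596,179.3,z]]).round(1).tolist())
```

```text
[596.13254703 201.25732866 195.39552269]
[[ 229  153   46   46 1365]]
30 [[252.5, 176.3], [252.5, 198.4], [252.4, 153.3], [275.6, 176.3], [229.3, 176.4]]
36 [[252.5, 177.9], [252.5, 200.3], [252.5, 154.4], [276.1, 177.8], [228.9, 177.9]]
```

The collar is home: its rim matches the z = 30 prediction to within 1.6 px. Now the die body.

Emit:
jog_arm:
  plan:
    - {"tx": 0.15,"ty": -0.45,"tz": 0,"yaw": 0}
    - {"tx": 0.2,"ty": -0.9,"tz": 0,"yaw": 0}
    - {"tx": 0.2,"ty": -0.95,"tz": 0,"yaw": 0}
    - {"tx": 0.2,"ty": -0.95,"tz": 0,"yaw": 0}
    - {"tx": 0.2,"ty": -0.95,"tz": 0,"yaw": 0}
    - {"tx": 0.2,"ty": -0.95,"tz": 0,"yaw": 0}
    - {"tx": 0.2,"ty": -0.95,"tz": 0,"yaw": 0}
    - {"tx": 0.2,"ty": -0.95,"tz": 0,"yaw": 0}
    - {"tx": 0.2,"ty": -0.95,"tz": 0,"yaw": 0}
    - {"tx": 0.2,"ty": -0.95,"tz": 0,"yaw": 0}
    - {"tx": 0.2,"ty": -0.95,"tz": 0,"yaw": 0}
    - {"tx": 0.18,"ty": -0.76,"tz": 0,"yaw": 0}
  claw: 0.85

```text
time: 19.92
tool_pos: [501.4, -227.3, 193.9]
tool_rot: [[-1.0, 0.001, -0.002], [0.001, 1.0, 0.001], [0.002, 0.001, -1.0]]
ft_force: [0.4, -0.3, 0.4]
opening: 0.846
finger_force: 0.0
```

Emit:
jog_arm:
  plan:
    - {"tx": 0,"ty": 0,"tz": 0,"yaw": 0}
    - {"tx": 0,"ty": 0,"tz": 0,"yaw": 0}

```text
time: 20.08
tool_pos: [501.7, -226.3, 193.8]
tool_rot: [[-1.0, 0.003, -0.002], [0.003, 1.0, 0.001], [0.002, 0.001, -1.0]]
ft_force: [-0.0, 0.6, 0.3]
opening: 0.847
finger_force: 0.0
```

Run:
```python
from h import *
a=grab('wrist','w13.png');o=bot.get_obs();p=np.array(o['tool_pos']);print(p,o['opening'])
g=cv2.cvtColor(a,cv2.COLOR_RGB2GRAY)
print(w2px('w13',[[p[0],p[1],56],[p[0]+27,p[1],56],[p[0]-27,p[1],56],[p[0],p[1]+27,56],[p[0],p[1]-27,56]]).round(1).tolist())
for r in range(140,232,3): print(r,''.join('%4d'%x for x in g[r,212:300:3]))
```

```text
[ 502.05875913 -225.08489852  193.98265342] 0.8527312259856547
[[254.0, 186.4], [254.1, 215.7], [253.9, 155.4], [285.2, 186.3], [222.8, 186.6]]
140   54  57  54  70  70  63  68  68  73  73  65  59  54  53  59  74  77  63  54  49  43  50  57  59  61  57  60  49  48  52
143   51  41  54  55  59  56  66  59  73  80  65  64  55  51  69  80  58  50  48  46  50  60  63  58  65  53  51  49  59  52
146   55  58  49  55  55  64  70  71  77  80 111 145 138 120 122 113 100  85  53  30  31  43  55  65  65  56  52  47  53  57
149   62  64  51  48  58  62  71  79  97 142 232 231 230 227 229 231 232 235 180  86  56  39  41  49  62  56  48  48  55  50
152   51  58  48  53  53  56  59 124 227 225 224 229 236 222 201 211 180 175 226 229 165  67  38  38  33  50  53  49  52  48
155   60  62  49  49  48  54 131 236 224 230 169 139 141 136 136 125 120  99 148 178 179 158  41  36  31  45  49  59  58  54
158   51  57  49  53  51  66 240 222 193 146 153 121 134 160 180 175 104  87 112 102 168 164 157  40  41  44  30  36  39  30
161   50  54  51  57  47 245 226 202 144 121 208 228 227 224 218 224 221 214 205 
[... 2218 characters left out ...]
174 230 223 231 227 222 171  53  57  58  54  54  59  59  53  53  69  59  52
218   55  57  54  56  63  63  58  67  78  67  58  53  47  37  47  67  64  64  65  63  57  50  54  61  59  59  59  65  50  54
221   56  61  60  64  61  59  68  78  82  73  68  54  53  59  53  62  59  69  78  71  52  48  59  55  55  61  56  56  54  58
224   49  61  61  71  65  61  62  85  79  72  69  58  57  61  51  48  56  66  78  82  57  60  55  55  59  58  54  48  50  48
227   63  63  66  65  72  60  66  79  80  80  58  50  47  42  43  43  48  54  67  70  66  64  51  53  52  52  58  54  54  50
230   68  65  69  71  63  64  69  78  80  61  52  45  42  45  44  39  37  55  64  68  56  56  56  62  67  61  72  68  57  47
```

The body top is centred under the tool to within 1 mm. I descend and grip.

Emit:
jog_arm:
  plan:
    - {"tx": -0.02,"ty": 0,"tz": 0.3,"yaw": 0}
    - {"tx": 0,"ty": 0,"tz": 0.6,"yaw": 0}
    - {"tx": 0,"ty": 0,"tz": 0.7,"yaw": 0}
    - {"tx": 0,"ty": 0,"tz": 0.7,"yaw": 0}
    - {"tx": 0,"ty": 0,"tz": 0.6,"yaw": 0}
    - {"tx": 0,"ty": 0,"tz": 0.4,"yaw": 0}
    - {"tx": 0,"ty": 0,"tz": 0.3,"yaw": 0}
    - {"tx": 0,"ty": 0,"tz": 0.2,"yaw": 0}
    - {"tx": 0,"ty": 0,"tz": 0,"yaw": 0}
    - {"tx": 0,"ty": 0,"tz": 0,"yaw": 0}

```text
time: 20.97
tool_pos: [503.7, -224.2, 43.0]
tool_rot: [[-1.0, -0.001, -0.001], [-0.001, 1.0, 0.001], [0.001, 0.001, -1.0]]
ft_force: [-0.2, -0.1, 0.2]
opening: 0.851
finger_force: 0.0
```

Emit:
jog_arm:
  plan:
    - {"tx": 0,"ty": 0,"tz": 0,"yaw": 0}
    - {"tx": 0,"ty": 0,"tz": 0,"yaw": 0}
    - {"tx": 0,"ty": 0,"tz": 0,"yaw": 0}
    - {"tx": 0,"ty": 0,"tz": 0,"yaw": 0}
    - {"tx": 0,"ty": 0,"tz": 0,"yaw": 0}
    - {"tx": 0,"ty": 0,"tz": 0,"yaw": 0}
  claw: 0
  force: 60

```text
time: 21.47
tool_pos: [504.8, -225.9, 44.4]
tool_rot: [[-1.0, 0.0, 0.002], [0.0, 1.0, -0.002], [-0.002, -0.002, -1.0]]
ft_force: [-0.1, -0.9, 7.3]
opening: 0.602
finger_force: 62.0
```

Emit:
jog_arm:
  plan:
    - {"tx": 0,"ty": 0,"tz": -0.1,"yaw": 0}
    - {"tx": 0,"ty": 0,"tz": -0.2,"yaw": 0}
    - {"tx": 0,"ty": 0,"tz": -0.4,"yaw": 0}
    - {"tx": 0,"ty": 0,"tz": -0.6,"yaw": 0}
    - {"tx": 0,"ty": 0,"tz": -0.7,"yaw": 0}
    - {"tx": 0,"ty": 0,"tz": -0.7,"yaw": 0}
    - {"tx": 0,"ty": 0,"tz": -0.6,"yaw": 0}
    - {"tx": 0,"ty": 0,"tz": -0.45,"yaw": 0}
    - {"tx": 0,"ty": 0,"tz": 0,"yaw": 0}
    - {"tx": 0,"ty": 0,"tz": 0,"yaw": 0}

```text
time: 22.3
tool_pos: [503.9, -225.2, 193.7]
tool_rot: [[-1.0, 0.0, 0.001], [0.0, 1.0, -0.001], [-0.001, -0.001, -1.0]]
ft_force: [-0.5, -0.3, -5.1]
opening: 0.606
finger_force: 63.5
```

Run:
```python
from h import *
a=grab('wrist','w14.png');o=bot.get_obs();p=np.array(o['tool_pos']);print(p,o['opening'],o['ft_force'])
g=cv2.cvtColor(a,cv2.COLOR_RGB2GRAY)
print('base top pred',w2px('w14',[[503.5,-225,22],[503.5-32,-225,22],[503.5,-193,22],[503.5,-257,22]]).round(1).tolist())
print('held top pred',w2px('w14',[p+[0,0,12],p+[27,0,12],p+[-27,0,12]]).round(1).tolist())
for r in range(120,300,6): print(r,''.join('%4d'%x for x in g[r,190:320:6]))
```

```text
[ 503.24620806 -224.82443751  192.53336103] 0.6017485151652612 [ 0.08215575 -0.65419809 -4.18872326]
base top pred [[253.1, 175.9], [253.0, 142.6], [286.2, 175.8], [219.9, 176.0]]
held top pred [[254.7, 275.9], [254.7, 329.6], [254.7, 215.9]]
120   56  42  51  65  70  61  44  55  71  61  54  58  73  70  72  63  50  54  54  47  46  54
126   53  49  51  58  52  56  53  57  65  57  57  62  63  70  63  67  56  57  59  65  61  47
132   59  54  68  40  57  60  66  65  56  56  59  72  69  71  52  56  61  63  49  58  57  48
138   60  44  49  46  54  62  64  60  73  61  49  74  65  45  48  54  58  49  48  55  57  62
144   65  61  46  62  55  51  61  80  86 133 219 215 102  32  33  56  63  50  56  57  52  55
150   57  52  56  62  59  39  54 157 221 221 223 221 223 223  90  35  40  50  48  56  57  49
156   52  50  50  55  42  55 140 223 224 223 225 224 222 225 223  61  34  37  52  63  50  47
162   44  46  61  53  48  42 223 223 224 224 224 224 223 224 223 226  35  37  62  67  53  51
168   59  60  52  49  52  56 217 218 217 220 218 220 219 219 218 219  25  41  62  49  53  44
174   53  56  58  70
[... 1232 characters left out ...]
3 202 206 210 214 217 217 220 213 215 218 136 113
258   17 233 220 219 219 217 212 204 174 115  69  70 109 185 199 149 165 209 219 213 197  31
264    7 154 149 150 152 157 152 144 110 111 112 114 114 111 145 150 152 155 149 155 151  42
270   16 152 150 151 150 151 150 128 107 121 121 119 112 101 145 147 153 151 150 153 153  23
276    8 153 154 152 152 152 150 133 110 112 113 112 111 105 138 152 205 218 146 151 152  29
282   21 147 155 155 155 152 150 142 113 116 113 116 114 136 149 151 150 158 150 154 150  33
288   29 155 147 153 153 152 151 153 141 130 123 125 143 144 152 150 150 151 155 148 150  26
294   29 149 153 153 148 150 152 154 158 155 147 149 156 152 152 150 156 151 152 149  16  39
```

Emit:
jog_arm:
  plan:
    - {"tx": 0,"ty": 0.4,"tz": 0,"yaw": 0}
    - {"tx": 0,"ty": 0.8,"tz": 0,"yaw": 0}
    - {"tx": 0,"ty": 0.95,"tz": 0,"yaw": 0}
    - {"tx": 0,"ty": 0.95,"tz": 0,"yaw": 0}
    - {"tx": 0,"ty": 0.95,"tz": 0,"yaw": 0}
    - {"tx": 0,"ty": 0.95,"tz": 0,"yaw": 0}
    - {"tx": 0,"ty": 0.95,"tz": 0,"yaw": 0}
    - {"tx": 0,"ty": 0.95,"tz": 0,"yaw": 0}
    - {"tx": 0,"ty": 0.95,"tz": 0,"yaw": 0}
    - {"tx": 0.05,"ty": 0.95,"tz": 0,"yaw": 0}
    - {"tx": 0.05,"ty": 0.95,"tz": 0,"yaw": 0}
    - {"tx": 0.09,"ty": 0.8,"tz": 0,"yaw": 0}

```text
time: 23.35
tool_pos: [494.7, 199.1, 191.3]
tool_rot: [[-1.0, -0.001, -0.003], [-0.001, 1.0, -0.0], [0.003, -0.0, -1.0]]
ft_force: [0.7, 0.5, -3.4]
opening: 0.599
finger_force: 63.7
```

Emit:
jog_arm:
  plan:
    - {"tx": 0,"ty": 0.28,"tz": 0,"yaw": 0}
    - {"tx": 0,"ty": 0,"tz": 0,"yaw": 0}
    - {"tx": 0,"ty": 0,"tz": 0,"yaw": 0}
    - {"tx": 0,"ty": 0,"tz": 0,"yaw": 0}

```text
time: 23.68
tool_pos: [495.7, 207.0, 192.1]
tool_rot: [[-1.0, 0.001, -0.002], [0.001, 1.0, -0.001], [0.002, -0.001, -1.0]]
ft_force: [-0.5, -0.0, -3.9]
opening: 0.599
finger_force: 63.9
```

Run:
```python
from h import *
a=grab('wrist','w15.png');o=bot.get_obs();p=np.array(o['tool_pos']);print(p,o['opening'])
g=cv2.cvtColor(a,cv2.COLOR_RGB2GRAY)
print('axis z20,40',w2px('w15',[[p[0],p[1],20],[p[0],p[1],40]]).round(1).tolist())
print('disc if under tool',w2px('w15',[[p[0]+20,p[1],20],[p[0]-20,p[1],20],[p[0],p[1]+20,20],[p[0],p[1]-20,20]]).round(1).tolist())
for r in range(146,210,2): print(r,''.join('%4d'%x for x in g[r,222:286:2]))
```

```text
[495.87092013 206.82815786 192.41108198] 0.600754421548144
axis z20,40 [[252.7, 177.0], [252.7, 182.1]]
disc if under tool [[252.7, 196.8], [252.6, 156.5], [273.3, 176.9], [232.0, 177.1]]
146  218 217 218 218 219 218 219 219 217 219 218 219 219 217 217 219 218 217 216 219 220 217 216 219 216 217 217 218 219 219 218 219
148  220 218 219 219 218 218 219 218 220 219 218 217 219 219 219 219 217 219 220 218 218 218 217 217 218 217 217 218 217 217 218 216
150  217 220 218 217 218 217 218 218 219 219 219 218 216 217 217 218 218 217 217 219 217 218 218 219 217 217 219 217 218 218 217 216
152  218 217 218 218 219 219 218 219 219 218 216 218 218 218 218 218 218 218 218 218 218 217 219 217 217 217 217 217 218 216 217 215
154  218 217 218 218 219 221 217 218 216 217 217 219 218 218 217 219 220 218 218 217 218 217 217 219 216 217 218 217 217 216 217 217
156  218 221 220 218 218 219 218 218 217 218 217 217 219 224 231 235 237 225 230 225 219 219 219 218 215 217 218 216 215 217 217 218
158  219 218 218 218 217 216 218 219 218 218 220 231 189  96  68  46  51  43  59 103 198 228 219 217 219 220 216 2
[... 2643 characters left out ...]
 91 118 160 202 223 218 216 215 216
200  217 219 229 185 134  88  60  99 105 107 104 105 109 103 106 104 105  97  95  94  96  91  57  36  43  78  81 153 224 217 216 217
202  228 168 122  99  60 103 116 115 110 104 102 107 104 103  99  97  91  95  95  90  86  90  91  92  86  72  50  41  96 200 222 218
204  128  61  69 117 120 116 116 110 107 107 109 104 106  97 102 104 105  98  97  95  95  93  90  89  87  92  94  87  44  56 154 222
206   63 116 124 122 116 113 110 110 112 111 103 103 101 106 101  98  95  96  95  97  85  88  87  88  84  83  87  87  87  72  38  97
208  126 124 118 116 117 111 113 110 108 105 106 104 101 100  98  96  99  97  97  97  88  94  92  88  87  94  90  88  90  90  87  42
```

The peg is within about 1.5 mm of the tool axis. I correct and lower to just over the peg.

Emit:
jog_arm:
  plan:
    - {"tx": -0.02,"ty": 0.045,"tz": 0.3,"yaw": 0}
    - {"tx": 0,"ty": 0,"tz": 0.6,"yaw": 0}
    - {"tx": 0,"ty": 0,"tz": 0.7,"yaw": 0}
    - {"tx": 0,"ty": 0,"tz": 0.6,"yaw": 0}
    - {"tx": 0,"ty": 0,"tz": 0.5,"yaw": 0}
    - {"tx": 0,"ty": 0,"tz": 0.3,"yaw": 0}
    - {"tx": 0,"ty": 0,"tz": 0.1,"yaw": 0}
    - {"tx": 0,"ty": 0,"tz": 0,"yaw": 0}
    - {"tx": 0,"ty": 0,"tz": 0,"yaw": 0}

```text
time: 24.48
tool_pos: [497.4, 209.3, 69.6]
tool_rot: [[-1.0, 0.001, 0.0], [0.001, 1.0, 0.0], [-0.0, 0.0, -1.0]]
ft_force: [0.1, 0.2, -3.2]
opening: 0.603
finger_force: 63.8
```

Run:
```python
from h import *
a=grab('wrist','w16.png');o=bot.get_obs();p=np.array(o['tool_pos']);print(p,o['opening'],o['ft_force'])
print(w2px('w16',[p+[0,0,12],[495.8,208,40],[495.8,208,20]]).round(1).tolist())
c=a[150:330,160:340][:,:,::-1];cv2.imwrite('pics/w16b.png',cv2.resize(c,None,fx=3,fy=3,interpolation=cv2.INTER_CUBIC))
```

```text
[497.75127013 209.55344473  70.01745091] 0.6029608800899264 [-0.10876001  0.62107389 -3.09572212]
[[254.5, 280.0], [251.0, 234.8], [251.1, 221.3]]
```

View pics/w16b.png

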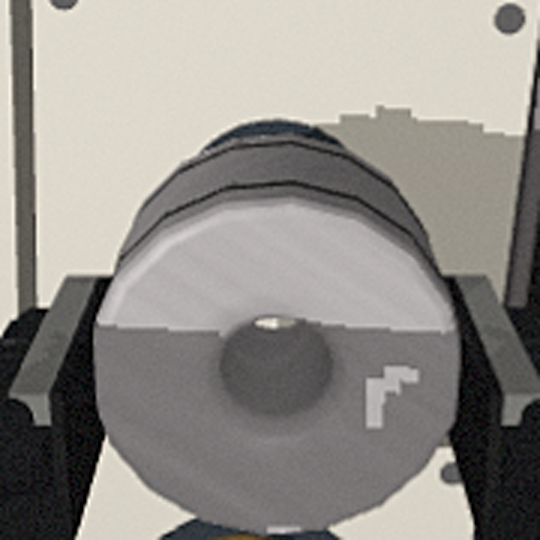

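The body is held upright and centred on the tool, with its bore at pixel (252.3,272). I recheck the peg offset from the hand-eye alone, since that does not depend on pose noise.

Run:
```python
from h import *
H=np.array(bot.grab_frame('wrist')['hand_eye']);c=load('w15')
def tp(P): 
    q=(np.array(P,float).reshape(-1,3)-H[:3,3])@H[:3,:3]; return cv2.projectPoints(q,np.zeros(3),np.zeros(3),c['K'],c['D'])[0].reshape(-1,2)
g=cv2.cvtColor(c['img'],cv2.COLOR_RGB2GRAY)
h=192.2-20
from scipy.optimize import least_squares
m=(g<140);m[196:]=0;m,s=comp(m,(245,165));cs,_=cv2.findContours(m.astype(np.uint8),0,1);k=max(cs,key=len).reshape(-1,2)
k=k[k[:,1]<193]
def res(q): 
    t=np.linspace(0,2*np.pi,400);e=tp(np.c_[q[0]+q[2]*np.cos(t),q[1]+q[2]*np.sin(t),0*t+h]); return np.min(np.linalg.norm(k[:,None]-e[None],axis=2),1)
r=least_squares(res,[0,0,20]);print('disc in tool mm',r.x,r.cost)
print('contact',tp([[0,0,-12],[27,0,-12],[-27,0,-12],[0,0,0]]))
```

```text
disc in tool mm [-0.60897252  1.20007424 19.29886658] 4.188963783694645
contact [[253.80045008 278.88654243]
 [253.76159054 218.60976076]
 [253.83784408 332.87654819]
 [253.65332303 264.68771127]]
```

Emit:
jog_arm:
  plan:
    - {"tx": -0.03,"ty": 0,"tz": 0,"yaw": 0}
    - {"tx": 0,"ty": 0,"tz": 0.1,"yaw": 0}
    - {"tx": 0,"ty": 0,"tz": 0.1,"yaw": 0}
    - {"tx": 0,"ty": 0,"tz": 0.1,"yaw": 0}
    - {"tx": 0,"ty": 0,"tz": 0,"yaw": 0}

```text
time: 25.0
tool_pos: [497.4, 209.7, 56.1]
tool_rot: [[-1.0, -0.0, -0.001], [-0.0, 1.0, -0.0], [0.001, -0.0, -1.0]]
ft_force: [-0.4, 0.4, -4.4]
opening: 0.603
finger_force: 63.9
```

Emit:
jog_arm:
  plan:
    - {"tx": 0,"ty": 0,"tz": 0.1,"yaw": 0}
    - {"tx": 0,"ty": 0,"tz": 0.1,"yaw": 0}
    - {"tx": 0,"ty": 0,"tz": 0.1,"yaw": 0}
    - {"tx": 0,"ty": 0,"tz": 0,"yaw": 0}
    - {"tx": 0,"ty": 0,"tz": 0,"yaw": 0}

```text
time: 25.42
tool_pos: [497.9, 209.8, 44.8]
tool_rot: [[-1.0, 0.0, -0.001], [0.0, 1.0, -0.0], [0.001, -0.0, -1.0]]
ft_force: [-0.7, -0.7, -3.1]
opening: 0.597
finger_force: 63.9
```

Emit:
jog_arm:
  plan:
    - {"tx": 0,"ty": 0,"tz": 0.03,"yaw": 0}
    - {"tx": 0,"ty": 0,"tz": 0,"yaw": 0}
    - {"tx": 0,"ty": 0,"tz": 0,"yaw": 0}

```text
time: 25.67
tool_pos: [498.3, 209.9, 44.0]
tool_rot: [[-1.0, 0.0, 0.0], [0.0, 1.0, 0.0], [-0.0, 0.0, -1.0]]
ft_force: [0.7, -0.4, -3.6]
opening: 0.596
finger_force: 63.9
```

Emit:
jog_arm:
  plan:
    - {"tx": 0,"ty": 0,"tz": 0.03,"yaw": 0}
    - {"tx": 0,"ty": 0,"tz": 0,"yaw": 0}
    - {"tx": 0,"ty": 0,"tz": 0,"yaw": 0}

```text
time: 25.92
tool_pos: [498.3, 209.9, 42.8]
tool_rot: [[-1.0, 0.0, 0.0], [0.0, 1.0, 0.0], [-0.0, 0.0, -1.0]]
ft_force: [0.5, -0.3, -3.1]
opening: 0.597
finger_force: 64.0
```

Emit:
jog_arm:
  plan:
    - {"tx": 0,"ty": 0,"tz": 0.015,"yaw": 0}
    - {"tx": 0,"ty": 0,"tz": 0,"yaw": 0}
    - {"tx": 0,"ty": 0,"tz": 0,"yaw": 0}

```text
time: 26.17
tool_pos: [498.4, 209.9, 42.5]
tool_rot: [[-1.0, 0.0, 0.001], [0.0, 1.0, 0.0], [-0.001, 0.0, -1.0]]
ft_force: [-0.3, -0.5, 3.9]
opening: 0.603
finger_force: 64.8
```

Contact comes at the expected height. I release and lift.

Emit:
jog_arm:
  plan:
    - {"tx": 0,"ty": 0,"tz": 0,"yaw": 0}
    - {"tx": 0,"ty": 0,"tz": 0,"yaw": 0}
    - {"tx": 0,"ty": 0,"tz": 0,"yaw": 0}
    - {"tx": 0,"ty": 0,"tz": 0,"yaw": 0}
  claw: 0.75

```text
time: 26.5
tool_pos: [498.1, 209.9, 42.0]
tool_rot: [[-1.0, 0.0, -0.0], [0.0, 1.0, -0.0], [0.0, -0.0, -1.0]]
ft_force: [-0.7, 0.4, -0.0]
opening: 0.751
finger_force: 0.0
```

Emit:
jog_arm:
  plan:
    - {"tx": 0,"ty": 0,"tz": -0.2,"yaw": 0}
    - {"tx": 0,"ty": 0,"tz": -0.5,"yaw": 0}
    - {"tx": 0,"ty": 0,"tz": -0.7,"yaw": 0}
    - {"tx": 0,"ty": 0,"tz": -0.7,"yaw": 0}
    - {"tx": 0,"ty": 0,"tz": -0.7,"yaw": 0}
    - {"tx": 0,"ty": 0,"tz": -0.6,"yaw": 0}
    - {"tx": 0,"ty": 0,"tz": -0.45,"yaw": 0}
    - {"tx": 0,"ty": 0,"tz": 0,"yaw": 0}
    - {"tx": 0,"ty": 0,"tz": 0,"yaw": 0}
    - {"tx": 0,"ty": 0,"tz": 0,"yaw": 0}

```text
time: 27.33
tool_pos: [497.7, 209.7, 195.7]
tool_rot: [[-1.0, 0.0, -0.001], [0.0, 1.0, -0.0], [0.001, -0.0, -1.0]]
ft_force: [0.4, -0.3, -0.1]
opening: 0.747
finger_force: 0.0
```

```bash
cat >> h.py <<'E'
from scipy.optimize import least_squares
def tp(f,P,H): 
    c=load(f);q=(np.array(P,float).reshape(-1,3)-H[:3,3])@H[:3,:3]; return cv2.projectPoints(q,np.zeros(3),np.zeros(3),c['K'],c['D'])[0].reshape(-1,2)
E
python3 - <<'E'
from h import *
a=grab('wrist','w17.png');o=bot.get_obs();p=np.array(o['tool_pos']);print(p,o['ft_force'])
H=np.array(bot.grab_frame('wrist')['hand_eye']);d=p[2]-54
print('top rim pred',tp('w17',[[0,0,d],[27,0,d],[-27,0,d],[0,27,d],[0,-27,d]],H).round(1).tolist())
g=cv2.cvtColor(a,cv2.COLOR_RGB2GRAY)
for r in range(140,226,3): print(r,''.join('%4d'%x for x in g[r,212:300:3]))
E
```

```text
[497.42800875 209.67288107 195.19677679] [ 0.89649354  0.40631714 -0.99174975]
top rim pred [[252.8, 184.7], [252.8, 154.0], [252.9, 213.7], [283.7, 184.7], [222.0, 184.8]]
140  219 219 218 219 218 219 220 218 218 218 217 219 218 218 218 216 217 218 217 218 217 217 216 218 216 218 216 218 218 215
143  219 217 219 220 219 219 217 218 217 217 218 218 216 216 218 218 218 217 215 216 216 218 216 217 218 217 218 215 215 215
146  219 219 217 218 219 218 217 218 217 217 217 216 218 217 217 219 217 217 216 217 215 218 216 217 215 217 215 217 215 215
149  218 218 218 218 218 217 217 219 219 221 223 233 214 191 151 232 227 219 219 216 219 217 218 217 215 217 217 216 217 217
152  218 219 218 218 218 218 219 220 221 208  99 115 104 104  98  95  74  69 159 147 147 222 217 219 218 216 217 216 216 217
155  218 218 218 218 218 220 220 230 107 123 101 142 153 147 170 131  75  53  85 112 156 152 146 146 215 223 219 217 216 217
158  219 220 218 218 219 219 226 111  80 171 193 183 186 181 182 188 179 178 132  64  66 155 155 154 152 152 226 218 217 217
161  218 218 219 217 218 223 122 144 190 185 182 185
[... 1997 characters left out ...]
180 188 186 181 182 182 174 142 219 216 218 214 216 217 216 216 215 204  60
212  220 216 216 217 216 216 217 217 216 217 217 193 163 168 163 165 203 217 216 215 216 215 214 214 216 216 218 216 164  62
215  217 217 218 215 216 218 216 217 216 215 217 215 216 216 216 216 215 217 216 213 216 215 216 214 216 213  78 212 163 133
218  156 155 166 184 206 227 230 234 228 225 222 218 216 216 217 215 217 216 214 215 216 215 218 216 216 187  85 212 157 134
221  113 102 109 110 110 112 110 115 119 115 114 112 110 113 117 127 125 134 154 155 159 168 184 207 226 232 235 230 105 136
224  216 217 219 218 218 219 220 222 220 218 217 217 216 217 218 193 175 171 140 117 107 104  99 103  97 102 105 106  48 123
```

The body is home on the peg: its top rim matches the z = 54 prediction, and the peg tip shows in the bore. Last is the base.

Emit:
jog_arm:
  plan:
    - {"tx": 0,"ty": -0.4,"tz": 0,"yaw": 0}
    - {"tx": 0,"ty": -0.8,"tz": 0,"yaw": 0}
    - {"tx": 0,"ty": -0.95,"tz": 0,"yaw": 0}
    - {"tx": 0,"ty": -0.95,"tz": 0,"yaw": 0}
    - {"tx": 0,"ty": -0.95,"tz": 0,"yaw": 0}
    - {"tx": 0,"ty": -0.95,"tz": 0,"yaw": 0}
    - {"tx": 0,"ty": -0.95,"tz": 0,"yaw": 0}
    - {"tx": 0,"ty": -0.95,"tz": 0,"yaw": 0}
    - {"tx": 0,"ty": -0.95,"tz": 0,"yaw": 0}
    - {"tx": -0.04,"ty": -0.95,"tz": 0,"yaw": 0}
    - {"tx": -0.05,"ty": -0.95,"tz": 0,"yaw": 0}
    - {"tx": -0.05,"ty": -0.8,"tz": 0,"yaw": 0}
  claw: 0.98

```text
time: 28.43
tool_pos: [502.9, -214.4, 195.1]
tool_rot: [[-1.0, 0.001, -0.001], [0.001, 1.0, 0.001], [0.001, 0.001, -1.0]]
ft_force: [0.3, 0.3, 0.9]
opening: 0.98
finger_force: 0.0
```

Emit:
jog_arm:
  plan:
    - {"tx": 0,"ty": -0.3,"tz": 0,"yaw": 0}
    - {"tx": 0,"ty": 0,"tz": 0,"yaw": 0}
    - {"tx": 0,"ty": 0,"tz": 0,"yaw": 0}
    - {"tx": 0,"ty": 0,"tz": 0,"yaw": 0}

```text
time: 28.77
tool_pos: [503.3, -222.8, 195.5]
tool_rot: [[-1.0, -0.001, -0.001], [-0.001, 1.0, 0.001], [0.001, 0.001, -1.0]]
ft_force: [0.2, -0.1, 0.4]
opening: 0.98
finger_force: 0.0
```

```bash
cat >> h.py <<'E'
def circ(f,H,mask,h,r0,vmin=0,vmax=400):
    cs,_=cv2.findContours(mask.astype(np.uint8),0,1);k=max(cs,key=len).reshape(-1,2);k=k[(k[:,1]<vmax)&(k[:,1]>vmin)];t=np.linspace(0,2*np.pi,400)
    return least_squares(lambda q:np.min(np.linalg.norm(k[:,None]-tp(f,np.c_[q[0]+q[2]*np.cos(t),q[1]+q[2]*np.sin(t),0*t+h],H)[None],axis=2),1),[0,0,r0],loss='soft_l1')
E
python3 - <<'E'
from h import *
a=grab('wrist','w18.png');o=bot.get_obs();p=np.array(o['tool_pos']);print(p,o['opening'])
H=np.array(bot.grab_frame('wrist')['hand_eye']);h=p[2]-22
e=tp('w18',[[0,0,h],[32,0,h],[-32,0,h],[0,32,h],[0,-32,h]],H).round(1);print(e.tolist())
g=cv2.cvtColor(a,cv2.COLOR_RGB2GRAY);m,s=comp(g>140,(int(e[0,0])-20,int(e[0,1])));print(s)
q=circ('w18',H,m,h,32);print('tool mm',q.x,q.cost)
E
```

```text
[ 503.46377987 -222.60266865  195.75624331] 0.9838076844569998
[[252.7, 176.1], [252.7, 143.0], [252.8, 207.2], [285.7, 176.0], [219.8, 176.2]]
[ 217  145   66   64 3261]
tool mm [-0.82825051 -2.94741291 31.29518744] 11.75937020407517
```

Emit:
jog_arm:
  plan:
    - {"tx": -0.02,"ty": -0.07,"tz": 0.3,"yaw": 0}
    - {"tx": 0,"ty": 0,"tz": 0.6,"yaw": 0}
    - {"tx": 0,"ty": 0,"tz": 0.7,"yaw": 0}
    - {"tx": 0,"ty": 0,"tz": 0.7,"yaw": 0}
    - {"tx": 0,"ty": 0,"tz": 0.7,"yaw": 0}
    - {"tx": 0,"ty": 0,"tz": 0.5,"yaw": 0}
    - {"tx": 0,"ty": 0,"tz": 0.4,"yaw": 0}
    - {"tx": 0,"ty": 0,"tz": 0.3,"yaw": 0}
    - {"tx": 0,"ty": 0,"tz": 0.2,"yaw": 0}
    - {"tx": 0,"ty": 0,"tz": 0,"yaw": 0}
    - {"tx": 0,"ty": 0,"tz": 0,"yaw": 0}

```text
time: 29.78
tool_pos: [504.6, -226.3, 20.3]
tool_rot: [[-1.0, -0.001, -0.0], [-0.001, 1.0, 0.0], [0.0, 0.0, -1.0]]
ft_force: [0.1, -0.8, 0.4]
opening: 0.975
finger_force: 0.0
```

Emit:
jog_arm:
  plan:
    - {"tx": 0,"ty": 0,"tz": 0,"yaw": 0}
    - {"tx": 0,"ty": 0,"tz": 0,"yaw": 0}
    - {"tx": 0,"ty": 0,"tz": 0,"yaw": 0}
    - {"tx": 0,"ty": 0,"tz": 0,"yaw": 0}
    - {"tx": 0,"ty": 0,"tz": 0,"yaw": 0}
    - {"tx": 0,"ty": 0,"tz": 0,"yaw": 0}
  claw: 0
  force: 60

```text
time: 30.28
tool_pos: [505.3, -226.6, 21.9]
tool_rot: [[-1.0, -0.001, 0.002], [-0.001, 1.0, 0.0], [-0.002, 0.0, -1.0]]
ft_force: [-2.3, 6.0, 13.3]
opening: 0.718
finger_force: 61.6
```

Emit:
jog_arm:
  plan:
    - {"tx": 0,"ty": 0,"tz": -0.1,"yaw": 0}
    - {"tx": 0,"ty": 0,"tz": -0.1,"yaw": 0}
    - {"tx": 0,"ty": 0,"tz": -0.2,"yaw": 0}
    - {"tx": 0,"ty": 0,"tz": -0.2,"yaw": 0}
    - {"tx": 0,"ty": 0,"tz": 0,"yaw": 0}
    - {"tx": 0,"ty": 0,"tz": 0,"yaw": 0}

```text
time: 30.78
tool_pos: [505.0, -227.3, 44.8]
tool_rot: [[-1.0, 0.0, 0.001], [0.0, 1.0, -0.001], [-0.001, -0.001, -1.0]]
ft_force: [0.0, -0.3, -4.0]
opening: 0.709
finger_force: 66.0
```

Run:
```python
from h import *
a=grab('wrist','w19.png');o=bot.get_obs();p=np.array(o['tool_pos']);print(p,o['opening'],o['ft_force'],o['wrist_torque'])
H=np.array(bot.grab_frame('wrist')['hand_eye'])
for h in(0,-1,-4): print(h,tp('w19',[[0,0,h],[32,0,h],[-32,0,h]],H).round(1).tolist())
c=a[130:360,130:380][:,:,::-1];cv2.imwrite('pics/w19b.png',cv2.resize(c,None,fx=2.4,fy=2.4))
```

```text
[ 504.69157699 -227.07218245   44.35031036] 0.7109743357264915 [ 0.10674335  0.18926101 -4.1657895 ] [-0.00106819 -0.00189831 -0.01850327]
0 [[253.7, 264.7], [253.6, 197.6], [253.7, 324.1]]
-1 [[253.7, 265.8], [253.6, 198.3], [253.7, 325.5]]
-4 [[253.7, 269.2], [253.7, 200.4], [253.7, 329.9]]
```

View pics/w19b.png

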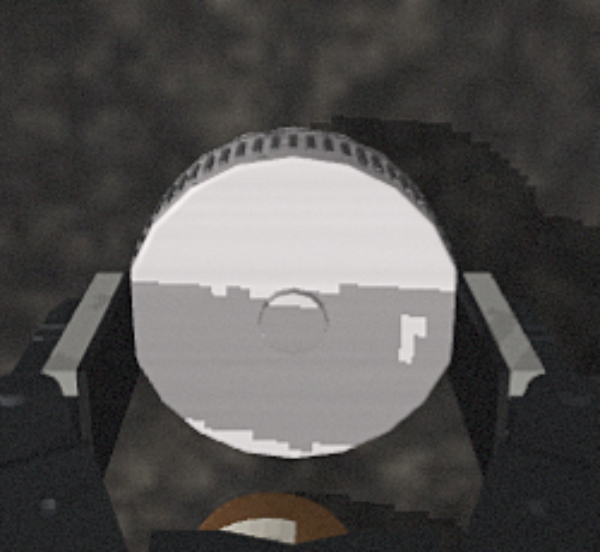

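The base is held level, with its top at crop (294,310) centred on the tool and a 4 N load. I lift it and carry it to the large well.

Emit:
jog_arm:
  plan:
    - {"tx": 0,"ty": 0,"tz": -0.3,"yaw": 0}
    - {"tx": 0,"ty": 0,"tz": -0.5,"yaw": 0}
    - {"tx": 0,"ty": 0,"tz": -0.6,"yaw": 0}
    - {"tx": 0,"ty": 0,"tz": -0.7,"yaw": 0}
    - {"tx": 0,"ty": 0,"tz": -0.7,"yaw": 0}
    - {"tx": 0,"ty": 0,"tz": -0.5,"yaw": 0}
    - {"tx": 0,"ty": 0,"tz": -0.3,"yaw": 0}
    - {"tx": 0,"ty": 0,"tz": 0,"yaw": 0}

```text
time: 31.55
tool_pos: [505.7, -227.7, 190.5]
tool_rot: [[-1.0, 0.0, 0.003], [0.0, 1.0, -0.002], [-0.003, -0.002, -1.0]]
ft_force: [0.5, -1.0, -4.1]
opening: 0.713
finger_force: 66.8
```

Emit:
jog_arm:
  plan:
    - {"tx": 0,"ty": 0.4,"tz": 0,"yaw": 0}
    - {"tx": 0,"ty": 0.8,"tz": 0,"yaw": 0}
    - {"tx": 0.04,"ty": 0.9,"tz": 0,"yaw": 0}
    - {"tx": 0.05,"ty": 0.9,"tz": 0,"yaw": 0}
    - {"tx": 0.05,"ty": 0.9,"tz": 0,"yaw": 0}
    - {"tx": 0.05,"ty": 0.9,"tz": 0,"yaw": 0}
    - {"tx": 0.05,"ty": 0.9,"tz": 0,"yaw": 0}
    - {"tx": 0.05,"ty": 0.9,"tz": 0,"yaw": 0}
    - {"tx": 0.05,"ty": 0.9,"tz": 0,"yaw": 0}
    - {"tx": 0.02,"ty": 0.6,"tz": 0,"yaw": 0}
    - {"tx": 0,"ty": 0.3,"tz": 0,"yaw": 0}
    - {"tx": 0,"ty": 0,"tz": 0,"yaw": 0}

```text
time: 32.55
tool_pos: [489.3, 111.2, 186.9]
tool_rot: [[-1.0, -0.003, -0.002], [-0.003, 1.0, 0.0], [0.002, 0.0, -1.0]]
ft_force: [-0.1, -0.6, -5.7]
opening: 0.711
finger_force: 66.9
```

Emit:
jog_arm:
  plan:
    - {"tx": 0,"ty": 0,"tz": 0,"yaw": 0}
    - {"tx": 0,"ty": 0,"tz": 0,"yaw": 0}

```text
time: 32.72
tool_pos: [489.9, 108.1, 187.5]
tool_rot: [[-1.0, 0.001, -0.001], [0.001, 1.0, -0.001], [0.001, -0.001, -1.0]]
ft_force: [-0.0, -0.0, -3.8]
opening: 0.711
finger_force: 66.9
```

Run:
```python
from h import *
a=grab('wrist','w20.png');o=bot.get_obs();p=np.array(o['tool_pos']);print(p,o['opening'],o['ft_force'])
H=np.array(bot.grab_frame('wrist')['hand_eye']);h=p[2]-20
e=tp('w20',[[0,0,h],[40,0,h],[-40,0,h],[0,40,h],[0,-40,h]],H).round(1);print(e.tolist())
g=cv2.cvtColor(a,cv2.COLOR_RGB2GRAY);m,s=comp(g<130,(int(e[0,0]),int(e[1,1])+20));print(s)
q=circ('w20',H,m,h,40,vmax=185);print('tool mm',q.x,q.cost)
v=int(e[1,1])+35
print(g[v,200:306:2].tolist(),v);print(g[120:200:2,int(e[0,0])].tolist())
```

```text
[490.07251478 107.96667769 187.6170489 ] 0.7075756798916316 [-0.38113523 -0.35289359 -4.17694301]
[[252.8, 177.6], [252.7, 135.1], [252.8, 216.9], [294.7, 177.5], [210.8, 177.7]]
[     0      0    512    384 165684]
tool mm [ 24.42202255   2.19038167 231.91370937] 1225.2781641771062
[74, 109, 225, 219, 219, 228, 136, 43, 38, 67, 65, 59, 60, 69, 66, 63, 62, 62, 59, 70, 60, 63, 62, 63, 56, 63, 61, 61, 59, 62, 67, 59, 62, 62, 67, 63, 61, 62, 60, 63, 59, 57, 62, 62, 62, 60, 42, 199, 218, 216, 217, 218, 178] 170
[145, 112, 137, 106, 223, 219, 219, 226, 109, 59, 68, 65, 67, 74, 69, 66, 59, 64, 67, 63, 67, 61, 59, 66, 68, 61, 64, 64, 62, 67, 65, 67, 84, 56, 46, 44, 103, 108, 197, 190]
```

The large well (edges 212 to 293, top 136) is centred under the tool to within 1 mm, so I lower the base.

Emit:
jog_arm:
  plan:
    - {"tx": -0.03,"ty": 0,"tz": 0.3,"yaw": 0}
    - {"tx": 0,"ty": 0,"tz": 0.6,"yaw": 0}
    - {"tx": 0,"ty": 0,"tz": 0.7,"yaw": 0}
    - {"tx": 0,"ty": 0,"tz": 0.7,"yaw": 0}
    - {"tx": 0,"ty": 0,"tz": 0.6,"yaw": 0}
    - {"tx": 0,"ty": 0,"tz": 0.4,"yaw": 0}
    - {"tx": 0,"ty": 0,"tz": 0.2,"yaw": 0}
    - {"tx": 0,"ty": 0,"tz": 0.1,"yaw": 0}
    - {"tx": 0,"ty": 0,"tz": 0,"yaw": 0}
    - {"tx": 0,"ty": 0,"tz": 0,"yaw": 0}

```text
time: 33.65
tool_pos: [492.1, 108.8, 44.9]
tool_rot: [[-1.0, 0.001, 0.001], [0.001, 1.0, 0.0], [-0.001, 0.0, -1.0]]
ft_force: [0.3, -0.0, -5.6]
opening: 0.71
finger_force: 66.9
```

Emit:
jog_arm:
  plan:
    - {"tx": 0,"ty": 0,"tz": 0.05,"yaw": 0}
    - {"tx": 0,"ty": 0,"tz": 0.05,"yaw": 0}
    - {"tx": 0,"ty": 0,"tz": 0,"yaw": 0}
    - {"tx": 0,"ty": 0,"tz": 0,"yaw": 0}

```text
time: 33.98
tool_pos: [491.5, 109.1, 40.4]
tool_rot: [[-1.0, -0.0, 0.0], [-0.0, 1.0, 0.0], [-0.0, 0.0, -1.0]]
ft_force: [0.1, -1.2, -5.2]
opening: 0.707
finger_force: 66.9
```

Emit:
jog_arm:
  plan:
    - {"tx": 0,"ty": 0,"tz": 0.05,"yaw": 0}
    - {"tx": 0,"ty": 0,"tz": 0.05,"yaw": 0}
    - {"tx": 0,"ty": 0,"tz": 0,"yaw": 0}
    - {"tx": 0,"ty": 0,"tz": 0,"yaw": 0}

```text
time: 34.32
tool_pos: [491.2, 109.1, 35.9]
tool_rot: [[-1.0, -0.0, -0.0], [-0.0, 1.0, -0.0], [0.0, -0.0, -1.0]]
ft_force: [-0.1, 0.1, -4.5]
opening: 0.712
finger_force: 66.9
```

Emit:
jog_arm:
  plan:
    - {"tx": 0,"ty": 0,"tz": 0.03,"yaw": 0}
    - {"tx": 0,"ty": 0,"tz": 0,"yaw": 0}
    - {"tx": 0,"ty": 0,"tz": 0,"yaw": 0}

```text
time: 34.57
tool_pos: [491.3, 109.0, 34.8]
tool_rot: [[-1.0, 0.0, -0.0], [0.0, 1.0, -0.0], [0.0, -0.0, -1.0]]
ft_force: [0.4, -0.5, -4.8]
opening: 0.712
finger_force: 66.9
```

Emit:
jog_arm:
  plan:
    - {"tx": 0,"ty": 0,"tz": 0.02,"yaw": 0}
    - {"tx": 0,"ty": 0,"tz": 0,"yaw": 0}
    - {"tx": 0,"ty": 0,"tz": 0,"yaw": 0}

```text
time: 34.82
tool_pos: [491.4, 109.1, 34.1]
tool_rot: [[-1.0, 0.0, 0.0], [0.0, 1.0, -0.0], [-0.0, -0.0, -1.0]]
ft_force: [0.7, 0.6, -3.7]
opening: 0.71
finger_force: 67.0
```

Emit:
jog_arm:
  plan:
    - {"tx": 0,"ty": 0,"tz": 0.02,"yaw": 0}
    - {"tx": 0,"ty": 0,"tz": 0,"yaw": 0}
    - {"tx": 0,"ty": 0,"tz": 0,"yaw": 0}

```text
time: 35.07
tool_pos: [491.4, 109.1, 34.0]
tool_rot: [[-1.0, 0.0, 0.0], [0.0, 1.0, -0.0], [-0.0, -0.0, -1.0]]
ft_force: [-2.9, -0.4, 7.1]
opening: 0.712
finger_force: 68.4
```

Emit:
jog_arm:
  plan:
    - {"tx": 0,"ty": 0,"tz": 0.015,"yaw": 0}
    - {"tx": 0,"ty": 0,"tz": 0,"yaw": 0}
    - {"tx": 0,"ty": 0,"tz": 0,"yaw": 0}

```text
time: 35.32
tool_pos: [491.4, 109.1, 33.9]
tool_rot: [[-1.0, -0.0, 0.001], [-0.0, 1.0, -0.0], [-0.001, -0.0, -1.0]]
ft_force: [-5.8, -2.1, 16.1]
opening: 0.705
finger_force: 69.3
```

Contact is firm at the expected 33.9. I ease off slightly, release and lift.

Emit:
jog_arm:
  plan:
    - {"tx": 0,"ty": 0,"tz": -0.02,"yaw": 0}
    - {"tx": 0,"ty": 0,"tz": 0,"yaw": 0}

```text
time: 35.48
tool_pos: [491.5, 109.1, 34.0]
tool_rot: [[-1.0, -0.0, 0.001], [-0.0, 1.0, 0.0], [-0.001, 0.0, -1.0]]
ft_force: [-3.1, -0.8, 7.5]
opening: 0.708
finger_force: 68.0
```

Emit:
jog_arm:
  plan:
    - {"tx": 0,"ty": 0,"tz": 0,"yaw": 0}
    - {"tx": 0,"ty": 0,"tz": 0,"yaw": 0}
    - {"tx": 0,"ty": 0,"tz": 0,"yaw": 0}
    - {"tx": 0,"ty": 0,"tz": 0,"yaw": 0}
  claw: 0.88

```text
time: 35.82
tool_pos: [491.5, 109.1, 33.5]
tool_rot: [[-1.0, 0.0, 0.0], [0.0, 1.0, 0.0], [-0.0, 0.0, -1.0]]
ft_force: [0.1, -0.4, -0.2]
opening: 0.88
finger_force: 0.0
```

Emit:
jog_arm:
  plan:
    - {"tx": 0,"ty": 0,"tz": -0.2,"yaw": 0}
    - {"tx": 0,"ty": 0,"tz": -0.5,"yaw": 0}
    - {"tx": 0,"ty": 0,"tz": -0.7,"yaw": 0}
    - {"tx": 0,"ty": 0,"tz": -0.7,"yaw": 0}
    - {"tx": 0,"ty": 0,"tz": -0.7,"yaw": 0}
    - {"tx": 0,"ty": 0,"tz": -0.7,"yaw": 0}
    - {"tx": 0,"ty": 0,"tz": -0.7,"yaw": 0}
    - {"tx": 0.5,"ty": 0,"tz": -0.6,"yaw": 0}
    - {"tx": 0.4,"ty": 0,"tz": -0.2,"yaw": 0}
    - {"tx": 0,"ty": 0,"tz": 0,"yaw": 0}
    - {"tx": 0,"ty": 0,"tz": 0,"yaw": 0}
    - {"tx": 0,"ty": 0,"tz": 0,"yaw": 0}

```text
time: 36.82
tool_pos: [455.6, 109.0, 233.3]
tool_rot: [[-1.0, 0.0, 0.0], [0.0, 1.0, 0.0], [-0.0, 0.0, -1.0]]
ft_force: [-0.5, 0.2, -0.2]
opening: 0.88
finger_force: 0.0
```

Run:
```python
from h import *
a=grab('wrist','w21.png');o=bot.get_obs();p=np.array(o['tool_pos']);print(p,o['ft_force'])
g=cv2.cvtColor(a,cv2.COLOR_RGB2GRAY)
print('base rim z34',w2px('w21',[[490.5,109,34],[522.5,109,34],[458.5,109,34],[490.5,141,34],[490.5,77,34]]).round(1).tolist())
u,v=w2px('w21',[[490.5,109,34]])[0].astype(int);print(u,v)
for r in range(v-48,v+45,4): print(r,''.join('%4d'%x for x in g[r,u-48:u+49:4]))
t=grab('top','top1.png')
d=cv2.absdiff(load('top0')['img'],load('top1')['img']).max(2)
for n,(x,y) in dict(bottle=(330,190),timer=(320,277)).items(): print(n,d[y-12:y+13,x-12:x+13].mean(),d[y-12:y+13,x-12:x+13].max())
```

```text
[455.61455075 109.04172783 233.01297448] [ 0.62603899  0.3032946  -0.99563687]
base rim z34 [[252.7, 202.0], [252.7, 229.5], [252.6, 173.0], [282.3, 201.9], [223.1, 202.1]]
252 202
154   63  52 222 221 222 205 200 172 138  97 109 113 115 121 122 123 122 126 125 126 128 127 135  97  96
158   68  54 214  87 219 218 218 217 218 219 219 218 220 218 219 218 221 222 222 221 220 220 220 204  80
162   96  53 220 220 219 219 218 219 219 219 229 214 208 223 224 219 219 217 218 218 216 217  88 216  74
166  103  46 217 219 219 217 217 222 157  38  63  61  61  63  62  57 205 220 217 220 219 218 200 221  83
170  103  42 220 219 217 219 214  32  68  60  76  88  54  70  62  39  69  56 222 219 218 216 217 223  81
174  113  53 220 219 219 214  35  68 100  73 165 193 192 182 134  62  73  44  33 224 217 218 217 227 110
178  105  40 219 219 225  30  57  53 195 186 184 186 186 187 184 188 171  48  34  24 219 218 217 216 171
182  130  45 219 220 126  26  62 201 188 188 188 189 190 192 191 191 189 189  48  35 185 218 218 191 220
186  145  53 220 225  37  58 206 187 185 189 185 185 186 188 186 189 188 188 16
[... 932 characters left out ...]
87 188  93 211 217 219 215 197 219 216
226  142 103 218 216 216 217 216 206 103 169 190 190 187 189 190 155 142 220 219 216 218 218 176 216 215
230  139 140 107 160 217 217 217 218 218 216 195 158 132 162 205 219 218 217 218 217 217 216 131 222 216
234  141 153 224 223 220 219 218 220 218 217 217 216 218 217 217 216 216 216 217 218 118 121  91 225  76
238  139 116 134 104 104  99 105 111 114 108 118 132 143 144 156 177 193 211 226 228 229 226  79 226 215
242  142 150 130 218 215 217 216 218 219 218 221 221 220 223 220 215 217 217 213 191 167 135  87 115 108
246  143 189 215 219 215 215 217 217 215 217 217 218 216 216 219 215 217 216 216 218  91 214 132 204 175
bottle 4.4896 13
timer 5.008 12
```

The base rim (173 to 230, 223 to 281) matches the z = 34 prediction inside its well, and the bottle and timer have not moved. I hand the job in.

```bash
python3 -c "
from plant import bot
print(bot.finish_job())"
```

```text
the job is handed in; nothing more can be done
None
```

The job is handed in at about 37 s, well under the 120 s limit: plunger, collar, die body and die base were placed in that order, each released and checked as seated in the camera images, and the brown bottle and timer have not moved; no verdict came back.

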